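Lay out a piston set to drain

TASK

Fit the drain plate into the drip tray: tuck its plain back edge under the tray's lip, then lower the edge with the grip until the plate lies flat on the ledges. Then, with the plate's grip towards you, set the washed parts out on it in one row in the order they go together, set down and not dropped: the piston standing in the middle of the plate's left half, the connecting rod lying lengthwise in the middle of the right half with its big end towards the grip, and the gudgeon pin standing on end midway between them. Leave the tin, the tape and the screwdriver where they are.

Things in the scene. Friction and masses are not known exactly. Their poses are not given: they have to be found in the camera images.
- tray: Fixed dark drip tray, 196 x 238 mm outside. Origin: centre of underside; x to its back wall, y left, z up; front wall towards the robot. Inside 190 (x) by 232 (y); front and side walls 24 high; side ledges, tops at z 14, carry the plate. The back wall's lip reaches 20 forward, underside z 27, top z 31; lip edge to front wall: 170. Home, the plate's origin is at x 0, y 0 (play 6 each way), z 14.
- drain_plate: Loose slotted aluminium plate, 178 (x) by 220 (y) by 5 mm, 0.26 kg, flat on the bench at the start. Origin: centre of underside; x from the grip edge to the plain back edge, y left seen with the grip towards you. Grip: upright tab 10 thick (x), 50 wide, centred at x -78, y 0, from z 5 to z 47: pinch it front to back. Middles of its left and right halves: x 0, y +55 and x 0, y -55.
- piston: Loose aluminium engine piston, a cylinder 60 mm in diameter, 52 mm high, with ring grooves, standing crown up; about 0.26 kg. Origin: centre of its underside; z up. Its yaw does not matter.
- gudgeon_pin: Loose steel gudgeon pin, a bright tube 18 mm in diameter, 50 mm high, standing on end; about 0.07 kg. Origin: centre of its underside; z up. Its yaw does not matter.
- con_rod: Loose dark steel connecting rod lying flat, 126 mm long, 20 thick, 0.22 kg. Origin: centre of the big-end eye (46 in diameter, 52 over the bolts), on the underside; x to the small-end eye (26) at x 90; middle of its length at x 40. Pinch the shank, 16 wide, x 23 to 77, z 2.5 to 17.5; balance near x 30. Laid as asked, its origin is at x -40, y -55 in the plate's frame, its x along the plate's.
- tin: Bystander: closed green tin, 74 mm in diameter, 105 mm high. Origin: centre of its underside. Leave alone.
- tape_roll: Bystander: roll of cream masking tape lying flat, 90 mm in diameter, 48 mm high. Origin: centre of its underside. Leave alone.
- screwdriver: Bystander: screwdriver with a red handle, 200 mm long, lying on the bench; origin at mid-length, on the bench; x from handle to tip. Leave alone.

How it is judged:
By the outcome, as a careful person would: the job done as asked, in the order asked, and still so for the second after the job is handed in, with the robot touching nothing.
It also fails if it takes over 99 s, if anything falls off the work surface, if the arm or the gripper's body presses on something with over 40 N, if the wrist force passes 120 N, or if a joint passes its speed limit or range.

ROBOT

A 6-joint arm with a two-finger parallel gripper is mounted at the origin on the work surface. World frame = base frame: x ahead of the robot, y to its left, z up, the work surface at z = 0. Lengths are in mm, angles in rad, forces in N, time in s.
With the tool pointing down it reaches from about 425 to 1125 mm from the base axis. Payload 14.9 kg.
Tool frame: the origin (TCP) lies midway between the tips of the shut fingers; the grasp point (between the pads) lies r.grip_depth behind it (r.grip_depth is the distance from the TCP to the grasp point, in mm); z points along the fingers, y is the line along which they close (so a half turn about z gives the same grasp; the last joint's range is limited). The gripper opens to 91 mm and grips with 3 to 60 N. Pads are 32 mm wide; open, the fingers measure 118 mm over their backs; the gripper's body (76 mm by 178 mm) begins 60 mm behind the grasp point.
Start: joints at [-1.337, 0.379, 1.734, -0, 1.028, -0.033], TCP at [184.547, -675.248, 213.932] pointing down, gripper open.
Joint ranges: [-2.77, 2.77], [-0.74, 2.19], [0, 2.66], [-1.06, 4.2], [0.31, 2.87], [-3.08, 3.08]. Speed limits (rad/s): [1.89, 1.89, 2.39, 3.14, 3.14, 3.14].

INTERFACE

Orientations are given as a unit quaternion [w, x, y, z].
In Python, from plant import r gives the robot as it stands.
- The arm moves only by the tool arm_command, never from a script. Its argument "deltas" is text: rows parted by semicolons, each of 7 numbers parted by spaces: the gripper's target within -1 to 1 (fully open at 1, half-way at 0, shut at -1), then the shift along the world's x, y, z in m, then the turn, a rotation vector about the world's x, y, z in degrees. In form: fingers dx dy dz rx ry rz; .... A call has 1 to 5 rows; each row shifts and turns the commanded pose from where the row before left it; what a row does not reach is not made up. A row lasts 1/8 s, in which the tool goes at most 62.5 mm and 10.7 degrees, less where a joint would pass 70% of its speed; a pose out of reach is approached as far as the arm can. A call is refused whole if a number of a shift passes 0.0625 or a number of a turn 10.7, either way. A call with a gripper value outside its range is refused whole. The fingers move at their own pace and stop on an object; "newtons" is the grip in N (left out, the last holds). Time passes only in rows, so rows that do not move let the fingers close. It gives the time, the measured TCP pose, the force and the opening at its end, in the units of the state.
- r.get_obs(): the state, without advancing time (a new reading comes with each control period).
- r.capture(name): name is "scene" or "side" or "wrist"; returns a dict with "pixels" (400x640x3 uint8, red, green, blue), "depth" (400x640 float32, mm along the optical axis (not along the pixel's ray), 0 where there is no reading), "intrinsics" (3x3 intrinsics, pixels), "R" (3x3) and "t" (3): a world point X has camera coordinates R X + t. Camera axes: x right, y down, z forward; pixel columns grow to the right and rows downward; lengths in mm; the calibration is good to about 2 mm. A picture is of the moment at which its call begins.
- r.sign_off(): hands the job in, once; it reports no verdict.
Trained networks look in the newest picture that a camera, given by its name, has taken for a name from the list of things; names that differ only in an ending like _2 or _b are one class to them, and where a whole thing is asked for, a point or a joint stands for the part that bears it (a point fixed in the world has none). Each returns a list of dicts, best first, with "p" (0 to 1); they miss things now and then, are a little off and sometimes report something else, mostly with a low value. They report only what shows in the picture. A call takes as long as a camera call.
- r.search_frame(camera, query): "at" ([column, row] in pixels, amid what is visible of it).
The state is a dict: "time": time; "q": joint angles; "joint_vel": joint speeds; "tau": joint torques, N m; "eef_pos": TCP position; "tcp_rot": TCP orientation; "ft_force": force on the tool from outside, world axes, zero at the start; "wrist_torque": the same for the moment, N m; "gripper_width": finger opening in mm.
Only numpy, scipy, OpenCV 4.12 (cv2) and the standard library are available. Lean on these libraries where they do the work, as an engineer would, in place of code of your own. Each camera call takes 0.05 s, during which the arm holds its last target. There are 200 camera calls.

## Working session

There is one attempt and no reset: what is moved stays moved. The work goes in short steps, Python scripts to look and compute and a tool call to move; the robot and the scene stay as the last step left them, time stands still between calls to the robot, and variables do not carry over. Pictures are saved under pics/ and viewed, on a budget of 14 in all, crops included, one or two more only if the job needs it, and the job is handed in when it is done.

Besides the shell and the picture viewer there is one more tool, called after "Request:" as name(argument=value, ...), one argument or row to a line, values as JSON. arm_command: Moves the arm, as the interface text tells. Its arguments: {"type":"object","properties":{"deltas":{"type":"string"},"newtons":{"type":"number"}},"required":["deltas"]}

```bash
mkdir -p pics; ls; cat > h.py <<'E'
import numpy as np, cv2
from plant import r
def cap(n,f=None):
    c=r.capture(n)
    if f: cv2.imwrite('pics/'+f,c['pixels'][:,:,::-1])
    return c
def cloud(c):
    d=c['depth'];K=np.array(c['intrinsics']);R=np.array(c['R']);t=np.array(c['t'])
    v,u=np.mgrid[:d.shape[0],:d.shape[1]]
    X=np.stack([(u-K[0,2])/K[0,0]*d,(v-K[1,2])/K[1,1]*d,d],-1)
    W=(X-t)@R
    W[d<=0]=np.nan
    return W
E
python3 - <<'E'
from h import *
print(r.get_obs(), r.grip_depth)
names=['tray','drain_plate','piston','gudgeon_pin','con_rod','tin','tape_roll','screwdriver']
ims=[]
for n in ['scene','side']:
    c=cap(n,n+'1.png');W=cloud(c)
    np.savez(n+'1.npz',W=W,pix=c['pixels'])
    print(n,np.round(c['R'],3).tolist(),np.round(c['t']))
    for q in names:
        for h in r.search_frame(n,q)[:2]:
            u,v=map(int,h['at']);print(q,round(h['p'],2),(u,v),np.round(W[v,u]))
E
```

```text
pics
{'time': 0.0, 'q': array([-1.33727117e+00,  3.79407819e-01,  1.73481054e+00, -3.42572661e-06,
        1.02850523e+00, -3.32996111e-02]), 'joint_vel': array([-8.61242876e-04,  9.69612297e-04,  7.23903682e-04, -8.27027466e-05,
       -4.75108099e-04, -7.80198478e-04]), 'tau': array([-5.90567986e-03, -7.63754010e+01, -4.34376490e+01,  6.48489478e-02,
        4.24444908e-02, -6.29236251e-05]), 'eef_pos': array([ 184.46622739, -674.82415033,  213.27404055]), 'tcp_rot': array([-5.62489535e-04,  9.91113484e-01,  1.33017825e-01, -5.79752713e-05]), 'ft_force': array([ 0.35632638, -0.05436826,  0.95187032]), 'wrist_torque': array([ 0.02967955, -0.06487423,  0.02407071]), 'gripper_width': 91.47651057952343} 18.8
scene [[-0.11, 0.994, -0.015], [0.732, 0.071, -0.678], [-0.673, -0.085, -0.735]] [  84. -407. 1579.]
tray 0.7 (254, 207) [ 631. -196.    2.]
drain_plate 0.67 (398, 219) [636. 195.   3.]
piston 0.81 (338, 157) [453.  20.  44.]
piston 0.28 (262, 142) [ 381. -223.   20.]
gudgeon_pin 0.5 (414, 153) [409. 241.  39.]
con_rod 0.61 (264, 141) [ 349. -226.   -3.]
con_rod 0.55 (133, 180) [ 572. -565.   13.]
tin 0.92 (527, 188) [579. 508.  95.]
screwdriver 0.71 (134, 177) [ 570. -559.   23.]
side [[-0.825, -0.564, 0.02], [-0.324, 0.443, -0.836], [0.463, -0.697, -0.548]] [ 495.  212. 1350.]
tray 0.66 (343, 186) [ 634. -212.   -0.]
drain_plate 0.77 (267, 242) [638. 201.   5.]
piston 0.73 (362, 233) [411.  47.  44.]
con_rod 0.49 (407, 206) [ 383. -196.   21.]
tin 0.87 (210, 307) [517. 550.  87.]
tape_roll 0.78 (280, 191) [740.   6.  48.]
tape_roll 0.3 (268, 241) [638. 197.   6.]
screwdriver 0.42 (403, 151) [ 584. -577.    3.]
```

```bash
python3 - <<'E'
import cv2,numpy as np
for n in ['scene','side']:
    im=cv2.imread(f'pics/{n}1.png'); 
    im=im[100:300,90:560] if n=='scene' else im[100:360,150:470]
    cv2.imwrite(f'pics/{n}1c.png',cv2.resize(im,None,fx=1.7 if n=='scene' else 2.3,fy=1.7 if n=='scene' else 2.3,interpolation=cv2.INTER_CUBIC))
E
```

```text
(no output)
```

View pics/scene1c.png

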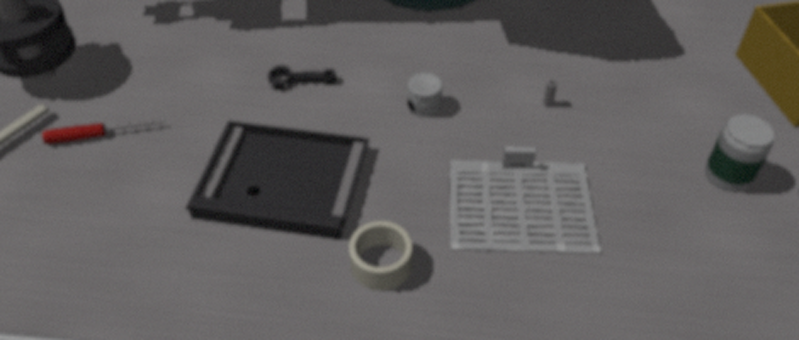

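View pics/side1c.png

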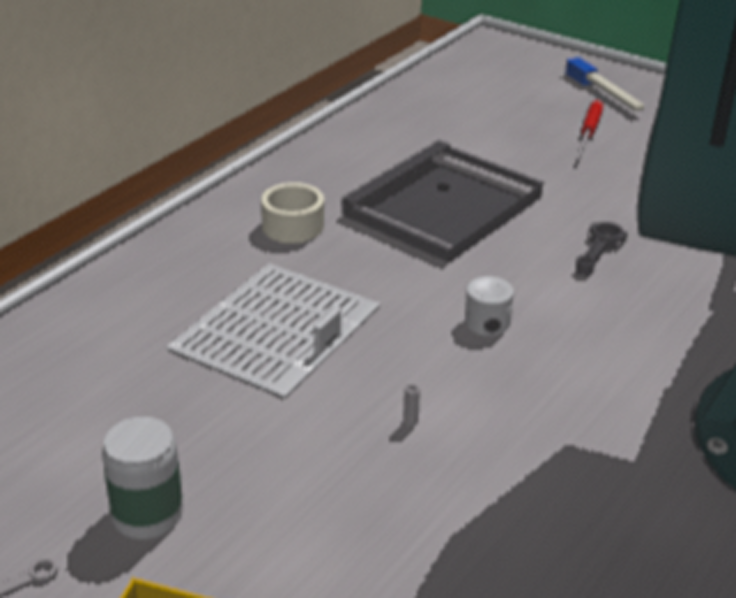

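The scene view looks back at the robot. The tray is at crop (280,180) with its lip on the far side. The plate is at (525,205) with its grip towards the robot. The rod (305,77), piston (425,95) and pin (550,93) sit nearer the base, and the tape, tin and screwdriver are clear. Next I'll get first pose fits and the wrist camera geometry.

```bash
python3 - <<'E'
from h import *
from scipy.spatial.transform import Rotation as Ro
c=cap('wrist','w0.png');o=r.get_obs()
q=o['tcp_rot'];T=Ro.from_quat([q[1],q[2],q[3],q[0]]).as_matrix()
R=np.array(c['R']);t=np.array(c['t']);C=-R.T@t
print('K',c['intrinsics'],'cam in tool',T.T@(C-o['eef_pos']),'axes in tool',np.round(T.T@R.T,3).tolist(),'tool',np.round(T,3).tolist())
for n in ['scene','side']:
    W=np.load(n+'1.npz')['W']
    P=W.reshape(-1,3);P=P[~np.isnan(P).any(1)]
    # bench z bias
    m=(abs(P[:,0]-640)<250)&(abs(P[:,1])<400)
    print(n,'bench z',np.percentile(P[m,2],[10,30,50]))
    def box(x0,x1,y0,y1,z0,z1):
        Q=P[(P[:,0]>x0)&(P[:,0]<x1)&(P[:,1]>y0)&(P[:,1]<y1)&(P[:,2]>z0)&(P[:,2]<z1)];return Q
    for nm,b in dict(piston=(380,500,-40,100,46,60),pin=(360,460,200,290,30,60),rod=(300,440,-310,-120,10,30),tab=(500,600,130,270,30,60),tape=(680,800,-70,70,40,55),tin=(480,650,450,600,95,115),traywalls=(480,760,-350,-60,18,40)).items():
        Q=box(*b)
        if len(Q)>4:
            rc=cv2.minAreaRect(Q[:,:2].astype(np.float32));print(nm,len(Q),np.round(Q.mean(0)),np.round(rc[0]),np.round(rc[1]),round(rc[2],1))
E
```

```text
K [[327.86841503   0.         327.34814706]
 [  0.         327.86841503 195.38168569]
 [  0.           0.           1.        ]] cam in tool [  76.31624913   -0.47524334 -171.83590206] axes in tool [[0.001, -0.963, -0.27], [1.0, 0.001, 0.001], [-0.001, -0.27, 0.963]] tool [[0.965, 0.264, 0.0], [0.264, -0.965, -0.0], [-0.0, 0.0, -1.0]]
scene bench z [-7.50536013e+02 -2.16583557e+00 -2.95949932e-01]
piston 231 [427.  22.  51.] [426.  22.] [61. 56.] 5.3
pin 46 [403. 240.  43.] [400. 241.] [19. 17.] 0.9
rod 258 [ 384. -213.   16.] [ 376. -209.] [ 55. 123.] 16.4
tab 126 [563. 185.  42.] [562. 184.] [12. 49.] 4.4
tape 291 [758. -15.  47.] [763. -15.] [73. 88.] 0.1
tin 486 [548. 520. 103.] [546. 521.] [68. 72.] 63.0
traywalls 1405 [ 670. -194.   27.] [ 626. -193.] [249. 200.] 85.8
side bench z [-1.01377266  0.72372656  2.12016375]
piston 222 [422.  27.  52.] [423.  26.] [58. 61.] 63.6
pin 63 [396. 245.  44.] [396. 244.] [16. 21.] 33.9
rod 217 [ 379. -212.   17.] [ 377. -205.] [ 52. 132.] 8.2
tab 95 [556. 191.  42.] [557. 187.] [14. 56.] 0.0
tape 180 [759. -10.  47.] [761. -13.] [77. 98.] 1.9
tin 583 [537. 528. 104.] [540. 525.] [67. 70.] 75.6
traywalls 648 [ 640. -190.   27.] [ 624. -190.] [255. 207.] 85.9
```

Request:
arm_command(
  deltas="1 0.029 0.054 0.0066 0 0 5.75;1 0.029 0.054 0.0066 0 0 5.75;1 0.029 0.054 0.0066 0 0 5.75;1 0.029 0.054 0.0066 0 0 5.75;1 0.029 0.054 0.0066 0 0 5.75",
)

```text
time: 1.58
eef_pos: [330.2, -403.6, 247.3]
tcp_rot: [0.0, 0.927, 0.376, 0.0]
ft_force: [0.7, -0.2, 0.8]
gripper_width: 91.7
```

Request:
arm_command(
  deltas="1 0.029 0.054 0.0066 0 0 5.75;1 0.029 0.054 0.0066 0 0 5.75;1 0.029 0.054 0.0066 0 0 5.75;1 0.029 0.054 0.0066 0 0 5.75;1 0.029 0.054 0.0066 0 0 5.75",
)

```text
time: 2.2
eef_pos: [475.3, -133.3, 280.5]
tcp_rot: [0.0, 0.804, 0.595, 0.0]
ft_force: [0.9, -1.5, -0.3]
gripper_width: 91.2
```

Request:
arm_command(
  deltas="1 0.029 0.054 0.0066 0 0 5.75;1 0.029 0.054 0.0066 0 0 5.75;1 0.029 0.054 0.0066 0 0 5.75;1 0 0 0 0 0 0;1 0 0 0 0 0 0",
)

```text
time: 2.82
eef_pos: [561.2, 26.6, 299.4]
tcp_rot: [-0.0, 0.707, 0.707, -0.0]
ft_force: [-0.2, 0.8, -0.6]
gripper_width: 91.2
```

```bash
python3 - <<'E'
from h import *
c=cap('wrist','w1.png');W=cloud(c);o=r.get_obs();np.savez('w1.npz',W=W,pix=c['pixels'],K=c['intrinsics'],R=c['R'],t=c['t'])
print(o['eef_pos'],o['tcp_rot'],o['q'],o['time'])
for q in ['tray','drain_plate','piston','gudgeon_pin','con_rod','tape_roll']:
    for h in r.search_frame('wrist',q)[:2]:
        u,v=map(int,h['at']);print(q,round(h['p'],2),(u,v),np.round(W[v,u]))
E
```

```text
[561.00669231  26.05615064 299.44360895] [-1.62114902e-04  7.07270715e-01  7.06942742e-01 -2.62642992e-04] [ 4.97891894e-03  6.41241099e-02  1.95592722e+00 -1.54307657e-04
  1.12214276e+00  5.50971696e-03] 2.875
tray 0.95 (359, 261) [ 612. -136.    3.]
drain_plate 0.91 (387, 58) [641. 161.   1.]
piston 0.93 (228, 163) [433.  28.  51.]
con_rod 0.85 (232, 326) [ 408. -243.   19.]
tape_roll 0.62 (494, 199) [803. -30.  17.]
```

View pics/w1.png

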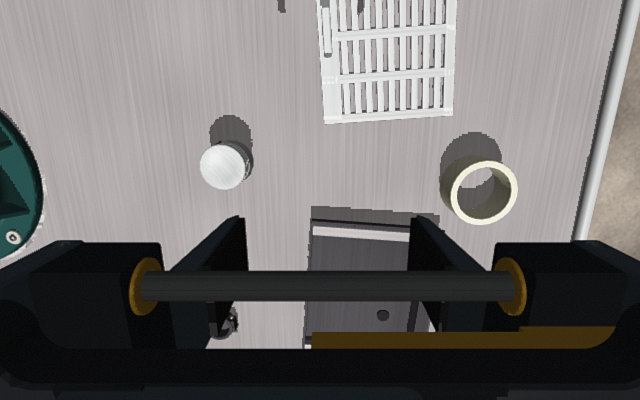

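The piston shows at (223,167), the plate at (388,60), the tape at (480,190) and the tray at (365,270). The gripper hides the lower half, so I'll look from south of the tray and then south of the plate.

Request:
arm_command(
  deltas="1 0 -0.062 0 0 0 0;1 0 -0.062 0 0 0 0;1 0 -0.062 0 0 0 0;1 0 -0.062 0 0 0 0;1 0 -0.062 0 0 0 0",
)

```text
time: 3.8
eef_pos: [561.0, -285.7, 299.9]
tcp_rot: [0.0, 0.707, 0.707, 0.0]
ft_force: [0.9, 0.5, 0.6]
gripper_width: 90.9
```

Request:
arm_command(
  deltas="1 0 -0.050 0 0 0 0;1 0 0 0 0 0 0;1 0 0 0 0 0 0",
)

```text
time: 4.18
eef_pos: [561.2, -333.2, 299.5]
tcp_rot: [-0.0, 0.707, 0.707, 0.0]
ft_force: [0.4, 1.0, -0.3]
gripper_width: 91.0
```

```bash
python3 - <<'E'
from h import *
c=cap('wrist','w2.png');W=cloud(c);o=r.get_obs();np.savez('w2.npz',W=W,pix=c['pixels'],K=c['intrinsics'],R=c['R'],t=c['t'])
print(o['eef_pos'],o['tcp_rot'],o['time'])
for q in ['tray','con_rod']:
    for h in r.search_frame('wrist',q)[:2]:
        u,v=map(int,h['at']);print(q,round(h['p'],2),(u,v),np.round(W[v,u]))
E
```

```text
[ 561.38478937 -332.62725076  299.63861675] [-1.70467954e-04  7.06844739e-01  7.07368705e-01  3.55499310e-05] 4.225
tray 0.94 (378, 68) [ 629. -211.    3.]
con_rod 0.63 (188, 67) [ 380. -211.   15.]
```

Request:
arm_command(
  deltas="1 0 0.062 0 0 0 0;1 0 0.062 0 0 0 0;1 0 0.062 0 0 0 0;1 0 0.062 0 0 0 0;1 0 0.062 0 0 0 0",
)

```text
time: 4.95
eef_pos: [561.0, -20.5, 300.1]
tcp_rot: [0.0, 0.707, 0.708, 0.0]
ft_force: [0.6, 0.5, -0.1]
gripper_width: 91.5
```

Request:
arm_command(
  deltas="1 0 0.060 -0.01 0 0 0;1 0 0.050 -0.02 0 0 0;1 0 0 0 0 0 0;1 0 0 0 0 0 0",
)

```text
time: 5.45
eef_pos: [561.4, 87.0, 270.1]
tcp_rot: [0.0, 0.706, 0.708, 0.0]
ft_force: [-0.6, 0.3, 0.0]
gripper_width: 91.4
```

```bash
python3 - <<'E'
from h import *
c=cap('wrist','w3.png');W=cloud(c);o=r.get_obs();np.savez('w3.npz',W=W,pix=c['pixels'],K=c['intrinsics'],R=c['R'],t=c['t'])
print(o['eef_pos'],o['tcp_rot'],o['time'])
for q in ['drain_plate','gudgeon_pin','piston']:
    for h in r.search_frame('wrist',q)[:2]:
        u,v=map(int,h['at']);print(q,round(h['p'],2),(u,v),np.round(W[v,u]))
a=cv2.imread('pics/w2.png');b=cv2.imread('pics/w3.png')
cv2.imwrite('pics/w23.png',np.vstack([a[:300],b[:300]]))
E
```

```text
[561.64837423  86.44365174 270.29066598] [2.85598172e-04 7.06803904e-01 7.07409431e-01 2.36202822e-04] 5.5
drain_plate 0.58 (382, 78) [630. 194.   8.]
gudgeon_pin 0.7 (217, 341) [ 388. -199.    5.]
piston 0.76 (221, 209) [429.  35.  50.]
```

View pics/w23.png

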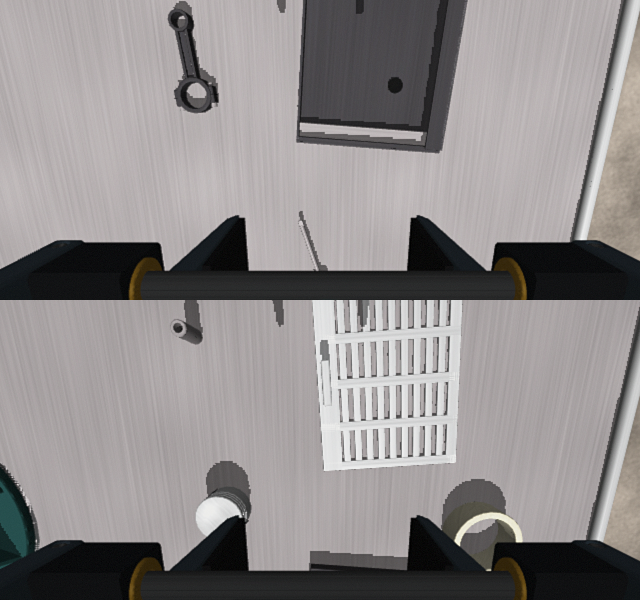

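Top half: the rod lies at (190,60), big end at (195,95), with the tray at (380,80). Bottom half: the plate is at (390,370) with its tab at (326,380), the pin at (180,328) and the piston at (222,515). Next, precise fits.

```bash
cat > fit.py <<'E'
from h import *
def pts(*fs,maxrow=235):
    out=[]
    for f in fs:
        W=np.load(f)['W'][:maxrow].reshape(-1,3);out.append(W[~np.isnan(W).any(1)])
    return np.vstack(out)
def box(P,x0,x1,y0,y1,z0,z1):
    return P[(P[:,0]>x0)&(P[:,0]<x1)&(P[:,1]>y0)&(P[:,1]<y1)&(P[:,2]>z0)&(P[:,2]<z1)]
def rect(Q,nm):
    (c,s,a)=cv2.minAreaRect(Q[:,:2].astype(np.float32))
    print(nm,len(Q),'c',np.round(c,1),'s',np.round(s,1),'a',round(a,2),'z',np.round(np.percentile(Q[:,2],[10,50,90]),1))
E
python3 - <<'E'
from fit import *
A=pts('w1.npz');B=pts('w2.npz');C=pts('w3.npz')
for n,P in (('A',A),('B',B),('C',C)): 
    Q=box(P,450,750,-400,400,-8,2.5);print(n,'bench z',np.percentile(Q[:,2],[10,50,90]))
rect(box(np.vstack([A,B]),500,760,-340,-60,20,40),'tray walls')
rect(box(B,500,760,-340,-60,28,40),'lip B'); rect(box(B,500,760,-340,-60,20,26),'walls24 B')
rect(box(A,500,760,-340,-60,19,40),'trayA')
Q=box(B,500,760,-340,-60,11,17);rect(Q,'ledge B')
rect(box(A,500,760,-340,-60,11,17),'ledge A')
for n,P in (('A',A),('C',C)):
    rect(box(P,530,760,60,330,3,8),'plate '+n)
rect(box(C,530,640,100,260,38,60),'tab C')
rect(box(C,360,460,200,300,44,56),'pin C')
rect(box(A,380,500,-40,100,48,56),'piston A');rect(box(C,380,500,-40,100,48,56),'piston C')
Q=box(B,300,440,-320,-120,10,30);rect(Q,'rod B')
w=np.load('w2.npz')['W']
# rod: circle-ish ends
c=Q[:,:2].mean(0);u,s,vt=np.linalg.svd(Q[:,:2]-c,full_matrices=False);d=vt[0];d*=np.sign(d[1])
pr=(Q[:,:2]-c)@d;n=np.array([-d[1],d[0]]);pn=(Q[:,:2]-c)@n
for a in range(-80,81,8):
    m=(pr>=a)&(pr<a+8)
    if m.any():print(a,m.sum(),np.round([pn[m].min(),pn[m].max()],1))
print(c,d,pr.min(),pr.max())
E
```

```text
A bench z [-0.01413851  1.09672679  2.05601856]
B bench z [-0.06636589  1.07555161  2.08386824]
C bench z [0.00359106 1.0960691  2.04962396]
tray walls 4641 c [ 626.2 -190.7] s [248.6 196.5] a 85.64 z [24.5 31.6 33.3]
lip B 2845 c [ 680.7 -226.2] s [183.8  82.2] a 85.63 z [31.3 32.5 33.6]
walls24 B 1012 c [ 622.8 -229. ] s [171.7 195.6] a 85.68 z [23.4 24.9 25.7]
trayA 585 c [634.  -68.9] s [195.7  21. ] a 1.02 z [23.9 25.1 26.3]
ledge B 1735 c [ 615.5 -223.2] s [166.5 174.3] a 85.65 z [14.  15.2 16.2]
ledge A 510 c [612.1 -82.5] s [ 13.4 144.2] a 86.87 z [14.2 15.3 16.2]
plate A 12122 c [645.  144.8] s [229.6 169.5] a 0.04 z [4.7 6.  7.2]
plate C 17787 c [645.9 172.1] s [228.1 219.9] a 0.13 z [4.8 6.  7.2]
tab C 400 c [560.2 185.9] s [10.  49.1] a 3.82 z [46.6 47.9 49.1]
pin C 219 c [399.6 242.1] s [17.5 18. ] a 25.04 z [46.1 50.1 51.5]
piston A 1650 c [425.3  23.4] s [59. 59.] a 68.86 z [49.9 52.1 53.5]
piston C 1159 c [421.7  31.3] s [59.1 42.2] a 26.37 z [49.9 51.9 53.5]
rod B 1729 c [ 382.8 -206.5] s [ 52.3 124.3] a 4.43 z [13.3 18.1 20.9]
-64 25 [-7.9 10.2]
-56 165 [-23.5  26.9]
-48 133 [-24.6  27.6]
-40 118 [-24.5  26.8]
-32 127 [-24.3  27. ]
-24 145 [-23.6  25.6]
-16 89 [-8.7 10.6]
-8 96 [-7.2  8.9]
0 93 [-7.3  8.7]
8 99 [-7.4  8.9]
16 98 [-7.4  9.2]
24 100 [-7.6  9. ]
32 100 [-7.9  8.2]
40 111 [-10.    9.8]
48 94 [-13.   13.1]
56 111 [-11.9  11.6]
64 25 [-7.4  7.2]
[ 382.74372669 -210.6408803 ] [-0.12113525  0.99263601] -58.19340707739824 66.37745235046877
```

```bash
python3 - <<'E'
from fit import *
A=pts('w1.npz');B=pts('w2.npz');C=pts('w3.npz')
def rot(P,a):
    a=np.radians(a);R=np.array([[np.cos(a),np.sin(a)],[-np.sin(a),np.cos(a)]]);Q=P.copy();Q[:,:2]=P[:,:2]@R.T;return Q
def prof(v,lo,hi):
    h,e=np.histogram(v,np.arange(lo,hi,2.0));return [(round(x),int(k)) for x,k in zip(e,h) if k]
a=-4.35
Q=rot(box(B,500,760,-340,-60,20,40),a);L=Q[Q[:,2]>29];Wl=Q[Q[:,2]<27]
print('B lip x',np.percentile(L[:,0],[.5,50,99.5]),'ymin',np.percentile(Q[:,1],[.1,.5,1,2]),'x',np.percentile(Q[:,0],[.1,.5,1,99,99.5,99.9]))
QA=rot(box(A,500,760,-340,-60,20,40),a);print('A ymax hist',prof(QA[:,1],-60,40)) 
print('A x of wall',np.percentile(QA[:,0],[.5,1,99,99.5]))
# plate yaw: edges
D=np.vstack([A,C]);best=[]
Q0=box(C,530,760,60,330,3,8)
for a in np.arange(2,6,.25):
    Q=rot(Q0,a);h,e=np.histogram(Q[:,0],np.arange(500,760,1.0));best.append((np.sum(np.diff(h.astype(float))**2),a))
print('plate yaw',sorted(best)[::-1][:4]);a=sorted(best)[-1][1]
Q=rot(Q0,a);print('plate x',np.percentile(Q[:,0],[.1,.5,1,99,99.5,99.9]),'ymin',np.percentile(Q[:,1],[.1,.5,1,2]));print(prof(Q[:,0],540,800)[:8],prof(Q[:,0],540,800)[-30:])
T=rot(box(C,530,640,100,260,38,60),a);print('tab',np.percentile(T[:,0],[1,50,99]),np.percentile(T[:,1],[1,50,99]))
E
```

```text
B lip x [713.37279837 724.72093983 736.63468672] ymin [-266.920471   -266.63065805 -266.39835828 -266.0330876 ] x [540.6525302  540.80679176 540.99957036 736.27670374 736.53892004
 736.83845454]
A ymax hist [(-42, 2), (-40, 3), (-38, 2), (-36, 3), (-34, 2), (-32, 3), (-30, 3), (-28, 61), (-26, 126), (-24, 127), (-22, 132), (-20, 121)]
A x of wall [541.30873205 541.61711837 692.58606608 734.32274106]
plate yaw [(np.float64(190991.0), np.float64(3.75)), (np.float64(185744.0), np.float64(4.0)), (np.float64(158426.0), np.float64(4.25)), (np.float64(152805.0), np.float64(3.5))]
plate x [555.28003255 560.6926231  561.36694914 741.34280033 755.60423725
 766.82775891] ymin [21.82594073 39.2437697  40.3782536  42.20311689]
[(542, 3), (544, 3), (546, 1), (548, 2), (550, 2), (552, 4), (554, 5), (556, 3)] [(716, 248), (718, 229), (720, 66), (722, 98), (724, 302), (726, 254), (728, 241), (730, 244), (732, 265), (734, 243), (736, 226), (738, 18), (740, 12), (742, 17), (744, 17), (746, 10), (748, 11), (750, 9), (752, 14), (754, 12), (756, 11), (758, 8), (760, 13), (762, 14), (764, 18), (766, 6), (768, 6), (770, 5), (772, 4), (776, 1)]
tab [566.24399599 571.09819168 575.97375685] [124.59109876 149.58795752 173.11957968]
```

```bash
python3 - <<'E'
from fit import *
a=np.radians(-4.35);R=np.array([[np.cos(a),np.sin(a)],[-np.sin(a),np.cos(a)]])
for f in ['w1.npz','w2.npz','w3.npz']:
    P=pts(f,maxrow=400)
    Q=P.copy();Q[:,:2]=P[:,:2]@R.T
    Q=Q[(Q[:,0]>560)&(Q[:,0]<700)]
    print(f)
    for y in range(-272,0,4):
        S=Q[(Q[:,1]>=y)&(Q[:,1]<y+4)&(Q[:,2]<60)]
        if len(S)>20 and (y<-240 or y>-60): print(y,len(S),np.round(np.percentile(S[:,2],[5,50,95]),1))
E
```

```text
w1.npz
-56 202 [2.7 4.2 5.7]
-52 132 [3.2 4.4 5.7]
-48 44 [14.  15.  16.2]
-44 217 [14.  15.3 16.9]
-40 216 [13.9 15.3 16.6]
-36 213 [14.  15.3 16.7]
-32 64 [14.4 15.4 16.9]
-28 240 [ 0.9 24.6 26.4]
-24 516 [ 0.3  6.8 26.2]
-20 309 [ 0.1  1.9 26. ]
-16 216 [-0.   1.5  2.8]
-12 229 [-0.   1.4  2.7]
-8 233 [0.  1.5 2.7]
-4 239 [-0.1  1.3  2.6]
w2.npz
-272 158 [-0.1  1.3  2.7]
-268 212 [23.5 25.  26.6]
-264 305 [23.8 25.3 26.8]
-260 377 [13.8 16.  26.1]
-256 301 [13.8 15.3 16.8]
-252 301 [13.8 15.3 16.6]
-248 297 [14.  15.3 16.6]
-244 352 [ 3.9 14.5 16.4]
w3.npz
-28 120 [ 0.3  5.  11.7]
-24 341 [ 0.2  2.2 12.9]
-20 239 [-0.1  1.5 24.8]
-16 207 [0.  1.3 2.7]
-12 203 [-0.   1.2  2.5]
-8 199 [0.  1.3 2.8]
-4 208 [0.  1.3 2.6]
```

Request:
arm_command(
  deltas="1 -0.0003 0.025 -0.05 0 0 1;1 -0.0003 0.025 -0.05 0 0 1;1 -0.0003 0.025 -0.05 0 0 1;1 -0.0003 0.0245 -0.05 0 0 0.8;1 -0.0003 0 -0.054 0 0 0",
  newtons=55,
)

```text
time: 6.28
eef_pos: [560.9, 187.0, 14.8]
tcp_rot: [0.0, 0.683, 0.731, 0.001]
ft_force: [1.1, 0.4, 0.2]
gripper_width: 90.7
```

Request:
arm_command(
  deltas="1 0 0 0 0 0 0;1 0 0 0 0 0 0",
)

```text
time: 6.52
eef_pos: [561.3, 186.0, 17.6]
tcp_rot: [0.0, 0.683, 0.73, 0.001]
ft_force: [0.6, 0.2, 0.2]
gripper_width: 90.7
```

Request:
arm_command(
  deltas="-0.5 -0.0008 0 -0.0005 0 0 0;-1 0 0 0 0 0 0;-1 0 0 0 0 0 0;-1 0 0 0 0 0 0;-1 0 0 0 0 0 0",
)

```text
time: 7.15
eef_pos: [559.2, 186.3, 15.3]
tcp_rot: [-0.0, 0.683, 0.73, -0.0]
ft_force: [-0.2, 0.5, -1.1]
gripper_width: 43.9
```

Request:
arm_command(
  deltas="-1 0 0 0 0 0 0;-1 0 0 0 0 0 0",
)

```text
time: 7.4
eef_pos: [559.2, 186.3, 15.2]
tcp_rot: [-0.0, 0.683, 0.73, -0.0]
ft_force: [-0.1, -0.3, -0.2]
gripper_width: 24.1
```

```bash
python3 -c "
from h import *
o=r.get_obs();print(o['eef_pos'],o['tcp_rot'],o['gripper_width'],o['ft_force'],o['wrist_torque'],o['time'])"
```

```text
[559.20326574 186.2654249   15.17153775] [-4.04695828e-05  6.83031518e-01  7.30388898e-01 -5.14864563e-05] 24.1170921473019 [-0.1138732  -0.27442241 -0.17830462] [-0.02750717 -0.13467937  0.01346842] 7.4
```

Request:
arm_command(
  deltas="-1 0 0 0 0 0 0;-1 0 0 0 0 0 0;-1 0 0 0 0 0 0",
)

```text
time: 7.78
eef_pos: [559.2, 186.2, 15.2]
tcp_rot: [-0.0, 0.683, 0.73, -0.0]
ft_force: [0.0, 1.0, -0.6]
gripper_width: 9.6
```

Request:
arm_command(
  deltas="-1 0 0 0.02 0 0 0;-1 0 0 0.02 0 0 0;-1 0 0 0.03 0 0 0;-1 0 0 0.03 0 0 0;-1 0 0 0 0 0 0",
)

```text
time: 8.4
eef_pos: [560.9, 186.8, 118.6]
tcp_rot: [0.001, 0.683, 0.73, 0.002]
ft_force: [0.1, 0.1, -2.4]
gripper_width: 9.9
```

```bash
python3 - <<'E'
from fit import *
o=r.get_obs();print(o['eef_pos'],o['tcp_rot'],o['gripper_width'],o['ft_force'],o['wrist_torque'],o['time'])
c=cap('wrist','w4.png');W=cloud(c)
cap('side','s4.png')
a=cv2.imread('pics/w4.png');b=cv2.imread('pics/s4.png')[100:300]
cv2.imwrite('pics/v4.png',np.vstack([a,b]))
q=o['tcp_rot'];from scipy.spatial.transform import Rotation as Ro
T=Ro.from_quat([q[1],q[2],q[3],q[0]]).as_matrix()
L=(W-o['eef_pos'])@T   # tool frame
m=(L[...,2]>5)&(L[...,2]<30)&(L[...,1]>8)&(L[...,1]<180)&(abs(L[...,0])<130)
Q=L[m];print(len(Q),np.round(np.percentile(Q,[1,50,99],axis=0),1))
A=np.c_[Q[:,:2],np.ones(len(Q))];s=np.linalg.lstsq(A,Q[:,2],rcond=None)[0];print('plane z=ax+by+c',s)
E
```

```text
[560.87801128 186.75618132 118.62987333] [0.00130353 0.68303659 0.73037963 0.00221549] 9.90834857086278 [ 0.05783058  0.13763863 -2.39745194] [-0.0663147   0.03235455  0.0294563 ] 8.4
53940 [[-72.8   9.6   7.6]
 [ 53.1  95.9   9.2]
 [109.  164.1  12.8]]
plane z=ax+by+c [-5.60656972e-04 -2.19061207e-04  9.41095304e+00]
```

View pics/v4.png

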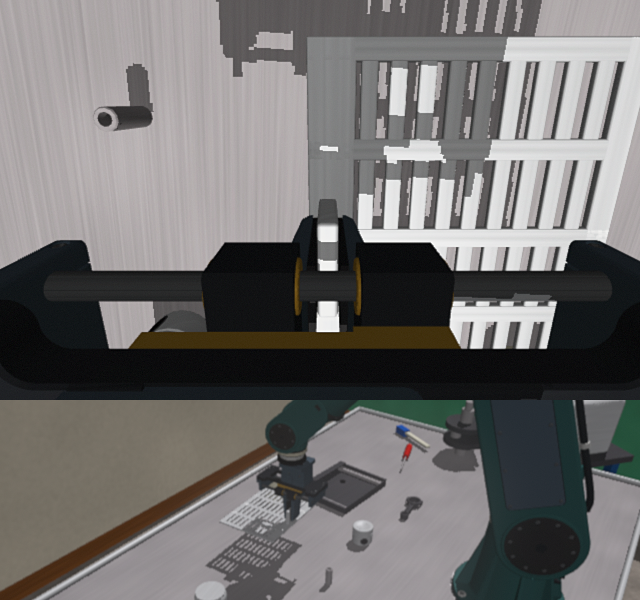

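The plate is held square: the tab is at (327,215), the wrist torque is small, and the plane fit is parallel to the tool. I'll carry it over to the tray and pitch it.

Request:
arm_command(
  deltas="-1 -0.0046 -0.046 0 0 0 -1.05;-1 -0.0046 -0.046 0 0 0 -1.05;-1 -0.0046 -0.046 0 0 0 -1.05;-1 -0.0046 -0.046 0 0 0 -1;-1 -0.0046 -0.046 0 0 0 -1",
)

```text
time: 9.12
eef_pos: [535.2, -45.1, 114.2]
tcp_rot: [-0.001, 0.715, 0.699, -0.001]
ft_force: [0.4, -0.6, -2.1]
gripper_width: 9.7
```

Request:
arm_command(
  deltas="-1 -0.0046 -0.046 0 0 0 -1;-1 -0.0046 -0.048 0 0 0 -1;-1 -0.0046 -0.048 0 0 0 -1;-1 0 0 0 0.4 5 0;-1 0 0 0 0.35 5 0",
)

```text
time: 9.75
eef_pos: [521.4, -186.3, 114.3]
tcp_rot: [-0.066, 0.731, 0.677, -0.061]
ft_force: [-0.6, 0.5, -2.7]
gripper_width: 10.0
```

Request:
arm_command(
  deltas="-1 0 0 0 0 0 0;-1 0 0 0 0 0 0",
)

```text
time: 10.0
eef_pos: [521.8, -185.3, 114.4]
tcp_rot: [-0.064, 0.73, 0.678, -0.059]
ft_force: [-0.8, -0.3, -2.9]
gripper_width: 9.1
```

```bash
cat > st.py <<'E'
from fit import *
from scipy.spatial.transform import Rotation as Ro
C0=np.array([625.7,-195.2]);yaw=-4.35
def tray(P):
    a=np.radians(yaw);R=np.array([[np.cos(a),np.sin(a)],[-np.sin(a),np.cos(a)]])
    return np.r_[R@(np.asarray(P[:2])-C0),P[2]]
def state():
    o=r.get_obs();q=o['tcp_rot'];T=Ro.from_quat([q[1],q[2],q[3],q[0]])
    M=T.as_matrix();Rt=Ro.from_euler('z',yaw,degrees=True).as_matrix().T@M
    # plate frame axes in tray: x=tool y, y=tool x, z=-tool z
    Pm=np.c_[Rt[:,1],Rt[:,0],-Rt[:,2]]
    e=Ro.from_matrix(Pm).as_euler('ZYX',degrees=True)
    tc=tray(o['eef_pos']);B=tc+Pm@np.array([167,0,-15.2])
    print('t',round(o['time'],2),'eef',np.round(o['eef_pos'],1),'tray TCP',np.round(tc,1),'yaw pitch roll',np.round(e,2),'B',np.round(B,1),'w',round(o['gripper_width'],1),'F',np.round(o['ft_force'],1),'M',np.round(o['wrist_torque'],2))
    return o,T,Pm,tc
E
python3 -c "
from st import *
state()"
```

```text
t 10.0 eef [ 521.8 -185.3  114.4] tray TCP [-104.3    2.   114.4] yaw pitch roll [ 0.06 10.01  0.02] B [57.5  2.1 70.5] w 9.1 F [-0.8 -0.3 -2.9] M [-0.04 -0.19 -0.03]
```

Request:
arm_command(
  deltas="-1 0.0023 -0.0022 -0.02 0 0 0;-1 0 0 -0.02 0 0 0;-1 0 0 -0.014 0 0 0;-1 0 0 0 0 0 0;-1 0 0 0 0 0 0",
)

```text
time: 10.62
eef_pos: [524.9, -188.0, 61.4]
tcp_rot: [-0.064, 0.73, 0.677, -0.059]
ft_force: [-0.3, -0.5, -1.8]
gripper_width: 10.1
```

```bash
python3 -c "
from st import *
o,T,Pm,tc=state()
c=cap('wrist','w5.png');s=cap('side','s5.png');k=cap('scene','k5.png')
a=c['pixels'];b=cv2.resize(s['pixels'][150:250,270:430],(400,250));d=cv2.resize(k['pixels'][160:260,190:350],(400,250))
cv2.imwrite('pics/v5.png',np.vstack([cv2.resize(a[:300],(800,375))[25:,:],np.hstack([b,d])])[:,:,::-1])
"
```

```text
t 10.62 eef [ 524.9 -188.    61.4] tray TCP [-101.1   -0.4   61.4] yaw pitch roll [ 0.03 10.02 -0.  ] B [60.7 -0.3 17.3] w 10.1 F [-0.3 -0.5 -1.8] M [-0.06 -0.09  0.  ]
```

View pics/v5.png

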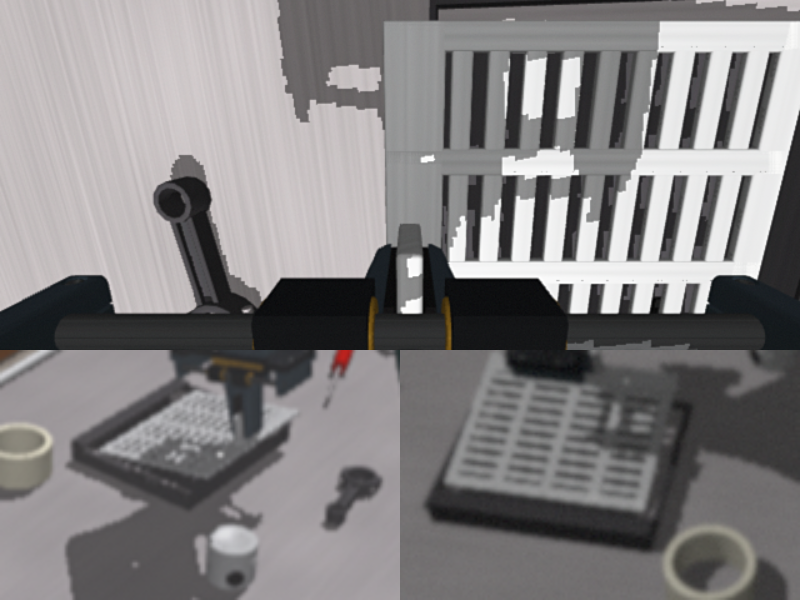

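The plate sits pitched inside the tray walls, with its back edge short of the lip. I'll slide it under slowly.

Request:
arm_command(
  deltas="-1 0.006 -0.0005 -0.0006 0 0 0;-1 0.006 -0.0005 0 0 0 0;-1 0.006 -0.0005 0 0 0 0;-1 0.006 -0.0004 0 0 0 0;-1 0.005 -0.0003 0 0 0 0",
)

```text
time: 11.4
eef_pos: [554.2, -190.2, 60.6]
tcp_rot: [-0.064, 0.73, 0.677, -0.059]
ft_force: [-0.1, 0.8, -1.9]
gripper_width: 9.7
```

Request:
arm_command(
  deltas="-1 0 0 0 0 0 0;-1 0 0 0 0 0 0",
)

```text
time: 11.65
eef_pos: [553.5, -190.1, 60.6]
tcp_rot: [-0.064, 0.73, 0.677, -0.06]
ft_force: [0.3, -0.8, -1.9]
gripper_width: 10.0
```

```bash
python3 -c "
from st import *
o,T,Pm,tc=state()
"
```

```text
t 11.65 eef [ 553.5 -190.1   60.6] tray TCP [-72.3  -0.4  60.6] yaw pitch roll [ 0.03 10.05 -0.  ] B [89.5 -0.3 16.5] w 10.0 F [ 0.3 -0.8 -1.9] M [-0.08 -0.06 -0.02]
```

Request:
arm_command(
  deltas="-1 -0.0017 0.0001 -0.0078 -0.19 -2.5 0;-1 -0.0015 0.0001 -0.0078 -0.19 -2.5 0;-1 -0.0012 0.0001 -0.0078 -0.19 -2.5 0;-1 -0.0009 0.0001 -0.0070 -0.19 -2.5 0;-1 0 0 0 0 0 0",
)

```text
time: 12.28
eef_pos: [547.5, -189.6, 30.0]
tcp_rot: [-0.001, 0.733, 0.68, -0.0]
ft_force: [0.5, -0.9, -1.2]
gripper_width: 9.9
```

Request:
arm_command(
  deltas="-1 0 0 0 0 0 0;-1 0 0 0 0 0 0",
)

```text
time: 12.52
eef_pos: [548.9, -189.9, 30.5]
tcp_rot: [0.0, 0.733, 0.68, -0.0]
ft_force: [-0.3, -0.6, -2.8]
gripper_width: 9.6
```

```bash
python3 -c "
from st import *
o,T,Pm,tc=state()
"
```

```text
t 12.53 eef [ 548.9 -189.9   30.5] tray TCP [-77.   -0.5  30.5] yaw pitch roll [ 0.04 -0.   -0.02] B [90.  -0.4 15.3] w 9.6 F [-0.3 -0.6 -2.8] M [-0.01  0.01  0.  ]
```

Still hanging about 1 mm above the ledges, so I'll lower it gently and centre it.

Request:
arm_command(
  deltas="-1 -0.0008 0.0002 -0.0006 0 0 0;-1 0 0 -0.0006 0 0 0;-1 0 0 -0.0005 0 0 0;-1 0 0 0 0 0 0",
)

```text
time: 13.02
eef_pos: [547.7, -189.5, 29.2]
tcp_rot: [-0.0, 0.733, 0.68, -0.0]
ft_force: [-5.9, 1.8, 12.3]
gripper_width: 9.7
```

```bash
python3 -c "
from st import *
o,T,Pm,tc=state()
"
```

```text
t 13.03 eef [ 547.7 -189.5   29.2] tray TCP [-78.2  -0.2  29.2] yaw pitch roll [ 0.03  0.02 -0.  ] B [88.7 -0.1 13.9] w 9.7 F [-5.9  1.8 12.3] M [0.36 0.85 0.01]
```

Request:
arm_command(
  deltas="0 0 0 0 0 0 0;0 0 0 0 0 0 0;0 0 0 0 0 0 0;0.1 0 0 0 0 0 0",
)

```text
time: 13.52
eef_pos: [547.7, -189.6, 28.5]
tcp_rot: [0.0, 0.733, 0.68, -0.0]
ft_force: [-0.3, -0.5, 0.1]
gripper_width: 46.6
```

Request:
arm_command(
  deltas="1 0 0 0.03 0 0 0;1 0 0 0.06 0 0 0;1 -0.01 0.02 0.06 0 0 0;1 -0.03 0.05 0.04 0 0 0;1 -0.03 0.05 0 0 0 0",
)

```text
time: 14.15
eef_pos: [482.2, -75.3, 215.2]
tcp_rot: [0.002, 0.734, 0.68, 0.001]
ft_force: [0.0, 1.6, -0.7]
gripper_width: 90.8
```

```bash
python3 -c "
from st import *
o,T,Pm,tc=state()
c=cap('scene','k6.png');s=cap('side','s6.png')
b=cv2.resize(s['pixels'][150:250,270:430],(400,250));d=cv2.resize(c['pixels'][160:260,190:350],(400,250))
cv2.imwrite('pics/v6.png',np.hstack([b,d])[:,:,::-1])
"
```

```text
t 14.15 eef [482.2 -75.3 215.2] tray TCP [-152.2  108.6  215.2] yaw pitch roll [-0.03 -0.29 -0.04] B [ 14.9 108.6 200.9] w 90.8 F [ 0.   1.6 -0.7] M [ 0.01 -0.11 -0.04]
```

View pics/v6.png

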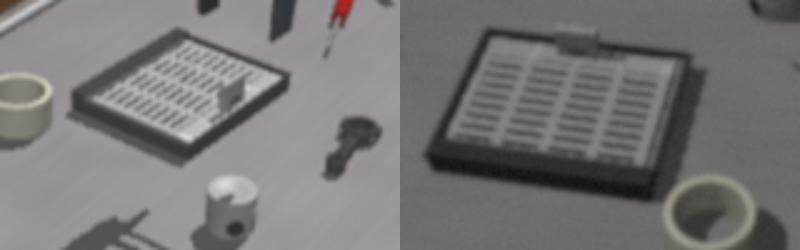

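The plate lies flat in the tray with its back edge under the lip and its grip towards the robot. On to the piston.

Request:
arm_command(
  deltas="1 -0.02 0.035 -0.03 0 0 0;1 -0.02 0.035 -0.03 0 0 0;1 -0.015 0.0287 -0.04 0 0 0;1 0 0 -0.02 0 0 0;1 0 0 0 0 0 0",
)

```text
time: 14.88
eef_pos: [425.6, 22.9, 91.4]
tcp_rot: [-0.001, 0.733, 0.68, -0.001]
ft_force: [0.3, 0.4, 0.4]
gripper_width: 91.5
```

```bash
python3 -c "
from st import *
from scipy.optimize import least_squares
o,T,Pm,tc=state();print(o['q'])
A=box(pts('w1.npz'),380,500,-40,100,48,56)
C=box(pts('w3.npz',maxrow=215),380,500,-40,100,48,56)
for n,Q in(('A',A),('C',C)):
    h=cv2.convexHull(Q[:,:2].astype(np.float32))[:,0]
    f=least_squares(lambda p:np.hypot(h[:,0]-p[0],h[:,1]-p[1])-30,[425,24],loss='soft_l1');print(n,f.x,f.cost,len(h))
"
```

```text
t 14.88 eef [425.6  22.9  91.4] tray TCP [-216.   202.3   91.4] yaw pitch roll [ 0.06  0.16 -0.02] B [-49.1 202.4  75.8] w 91.5 F [0.3 0.4 0.4] M [ 0.03 -0.13 -0.01]
[-8.98423474e-04  1.59888849e-01  2.31947441e+00 -3.64309139e-04
  6.64982510e-01  7.42798884e-02]
A [425.28795618  23.28631628] 3.6148787603055537 42
C [425.42491727  22.95162809] 42.72119922415331 25
```

Request:
arm_command(
  deltas="1 -0.0003 0.0003 -0.03 0 0 0;1 0 0 -0.03 0 0 0;1 0 0 -0.02 0 0 0;-1 0 0 0 0 0 0;-1 0 0 0 0 0 0",
  newtons=30,
)

```text
time: 15.5
eef_pos: [427.0, 22.9, 13.5]
tcp_rot: [0.001, 0.733, 0.68, 0.0]
ft_force: [0.3, -0.7, 0.7]
gripper_width: 74.3
```

Request:
arm_command(
  deltas="-1 0 0 0 0 0 0;-1 0 0 0 0 0 0;-1 0 0 0 0 0 0",
)

```text
time: 15.88
eef_pos: [426.5, 23.1, 13.3]
tcp_rot: [0.0, 0.733, 0.68, 0.0]
ft_force: [-3.3, -0.6, 11.6]
gripper_width: 59.4
```

Request:
arm_command(
  deltas="-1 0 0 0.03 0 0 0;-1 0.01 -0.01 0.05 0 0 0;-1 0.04 -0.03 0.005 0 0 0;-1 0.05 -0.04 0 0 0 0;-1 0.05 -0.04 0 0 0 0",
)

```text
time: 16.5
eef_pos: [575.1, -96.3, 98.2]
tcp_rot: [0.0, 0.733, 0.68, 0.0]
ft_force: [0.6, 0.6, -2.2]
gripper_width: 59.8
```

Request:
arm_command(
  deltas="-1 0.04 -0.03 0 0 0 0;-1 0.0134 -0.0135 0 0 0 0;-1 0 0 0 0 0 0;-1 0 0 0 0 0 0",
)

```text
time: 17.0
eef_pos: [625.7, -137.5, 97.2]
tcp_rot: [-0.001, 0.733, 0.68, -0.0]
ft_force: [0.1, -0.3, -3.0]
gripper_width: 60.0
```

```bash
python3 - <<'E'
from st import *
o,T,Pm,tc=state()
c=cap('wrist','w7.png');W=cloud(c);np.savez('w7.npz',W=W,pix=c['pixels'])
E
```

```text
t 17.0 eef [ 625.7 -137.5   97.2] tray TCP [-4.4 57.5 97.2] yaw pitch roll [0.05 0.08 0.01] B [162.6  57.7  81.8] w 60.0 F [ 0.1 -0.3 -3. ] M [-0.09 -0.06 -0.03]
```

View pics/w7.png

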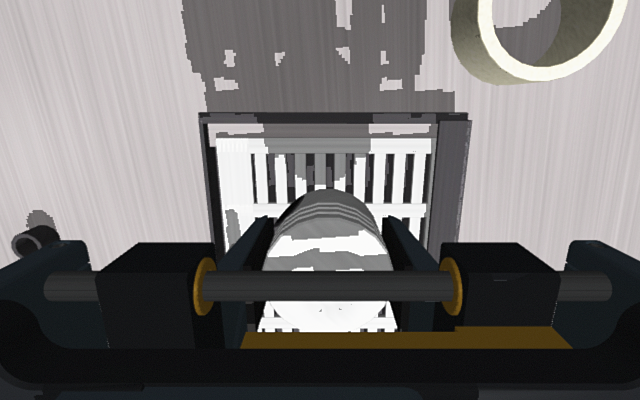

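The plate is home, with the north ledge strip at row 131 and the plate edge at row 138, and the piston is held above its left half at (330,250). Next I'll measure the plate's pose and how the piston sits in the grip.

```bash
python3 - <<'E'
from st import *
W=np.load('w7.npz')['W'];a=np.radians(yaw);R=np.array([[np.cos(a),np.sin(a)],[-np.sin(a),np.cos(a)]])
Q=W.reshape(-1,3).copy();Q=Q[~np.isnan(Q).any(1)];Q[:,:2]=(Q[:,:2]-C0)@R.T
def med(m):return np.round(np.median(Q[m],axis=0),1),m.sum()
pl=(abs(Q[:,0])<90)&(Q[:,1]>75)&(Q[:,1]<115)&(Q[:,2]>17.5)&(Q[:,2]<24)
print('plate y',np.percentile(Q[pl,1],[95,98,99,99.5]),'z',np.median(Q[pl,2]))
pf=(Q[:,0]<-60)&(Q[:,0]>-94)&(Q[:,1]>75)&(Q[:,1]<107)&(Q[:,2]>17.5)&(Q[:,2]<23)
print('plate front x',np.percentile(Q[pf,0],[.5,1,2,5]))
w=(Q[:,2]>22.5)&(Q[:,2]<28)&(abs(Q[:,0])<60)&(Q[:,1]>105)&(Q[:,1]<130)
print('N wall y',np.percentile(Q[w,1],[1,5,50,95,99]))
w=(Q[:,2]>22.5)&(Q[:,2]<28)&(Q[:,0]<-85)&(Q[:,0]>-110)&(Q[:,1]>40)&(Q[:,1]<100)
print('front wall x',np.percentile(Q[w,0],[1,5,50,95,99]))
l=(Q[:,2]>28)&(Q[:,2]<36)&(Q[:,0]>60)&(Q[:,0]<115)&(Q[:,1]>60)&(Q[:,1]<110)
print('lip x',np.percentile(Q[l,0],[1,5,50,95,99]),'z',np.median(Q[l,2]))
p=(Q[:,2]>88)&(Q[:,2]<125)&(abs(Q[:,0]+4.4)<25)&(Q[:,1]>20)
S=Q[p];print('piston north y',np.percentile(S[:,1],[95,99,99.8]),'z',np.percentile(S[:,2],[1,50,99]))
p=(Q[:,2]>75)&(Q[:,2]<140)&(abs(Q[:,0]+4.4)<29)&(Q[:,1]>40);S=Q[p]
from scipy.optimize import least_squares
g=S[S[:,1]>75];f=least_squares(lambda c:np.hypot(g[:,0]-c[0],g[:,1]-c[1])-30,[-4,57],loss='soft_l1');print('fit',f.x,len(g),np.median(abs(f.fun)))
E
```

```text
plate y [108.35975759 109.08130725 109.19665649 109.2684686 ] z 19.898241249273674
plate front x [-88.93791824 -88.74409466 -88.26831239 -87.45196965]
N wall y [120.40025358 120.52521114 124.15014684 128.16478643 128.26500769]
front wall x [-98.70872033 -98.37160083 -96.696537   -95.27992751 -95.14666334]
lip x [74.28062469 74.75714196 85.33397297 96.24989206 97.26260848] z 32.272465893859
piston north y [87.37414281 87.5348998  87.62492721] z [ 88.65498591 109.83729349 124.67587458]
fit [-4.69681612 56.39588583] 4612 1.0099926297850867
```

Request:
arm_command(
  deltas="-1 0.0044 -0.0028 -0.02 0 0 0;-1 0 0 -0.025 0 0 0;-1 0 0 -0.015 0 0 0;-1 0 0 -0.0035 0 0 0;-1 0 0 0 0 0 0",
)

```text
time: 17.68
eef_pos: [631.6, -141.2, 34.0]
tcp_rot: [0.0, 0.733, 0.68, -0.0]
ft_force: [0.6, -0.3, -3.4]
gripper_width: 59.5
```

```bash
python3 -c "
from st import *
state()"
```

```text
t 17.68 eef [ 631.6 -141.2   34. ] tray TCP [ 1.8 54.3 34. ] yaw pitch roll [ 0.04 -0.   -0.01] B [168.8  54.4  18.8] w 59.5 F [ 0.6 -0.3 -3.4] M [-0.02 -0.08  0.07]
```

Request:
arm_command(
  deltas="-1 -0.0015 0.0003 -0.0008 0 0 0;-1 0 0 -0.0007 0 0 0;-1 0 0 0 0 0 0",
)

```text
time: 18.05
eef_pos: [630.1, -141.0, 32.7]
tcp_rot: [0.0, 0.733, 0.68, 0.0]
ft_force: [0.0, 0.3, -2.5]
gripper_width: 59.7
```

```bash
python3 -c "
from st import *
state()"
```

```text
t 18.05 eef [ 630.1 -141.    32.7] tray TCP [ 0.3 54.4 32.7] yaw pitch roll [ 0.03 -0.02 -0.01] B [167.3  54.5  17.6] w 59.7 F [ 0.   0.3 -2.5] M [-0.02 -0.04  0.01]
```

Request:
arm_command(
  deltas="-1 0 0 -0.0007 0 0 0;-1 0 0 -0.0005 0 0 0;-1 0 0 0 0 0 0",
)

```text
time: 18.42
eef_pos: [630.2, -141.0, 32.3]
tcp_rot: [0.0, 0.733, 0.68, -0.0]
ft_force: [-7.2, 1.8, 13.5]
gripper_width: 59.7
```

Request:
arm_command(
  deltas="0.6 0 0 0 0 0 0;0.6 0 0 0 0 0 0;0.6 0 0 0 0 0 0",
)

```text
time: 18.8
eef_pos: [630.0, -140.9, 31.2]
tcp_rot: [0.0, 0.733, 0.68, -0.0]
ft_force: [0.3, -0.0, -0.6]
gripper_width: 73.1
```

Request:
arm_command(
  deltas="0.6 0 0 0.03 0 0 0;0.6 0 0 0.06 0 0 0;0.6 -0.03 -0.01 0.03 0 0 2;0.2 -0.055 -0.016 0.0 0 0 2;0.1 -0.055 -0.016 0 0 0 2",
)

```text
time: 19.42
eef_pos: [488.7, -183.2, 151.6]
tcp_rot: [0.001, 0.696, 0.718, 0.0]
ft_force: [0.2, -1.5, -0.8]
gripper_width: 56.2
```

Request:
arm_command(
  deltas="0 -0.055 -0.016 0 0 0 2.3;0 -0.0525 -0.0174 -0.04 0 0 3;0 0 0 0 0 0 0;0 0 0 0 0 0 0",
)

```text
time: 19.92
eef_pos: [387.7, -215.3, 115.1]
tcp_rot: [0.001, 0.663, 0.749, 0.0]
ft_force: [0.3, -0.1, 0.5]
gripper_width: 45.8
```

```bash
python3 - <<'E'
from st import *
o,T,Pm,tc=state();print(np.degrees(2*np.arctan2(o['tcp_rot'][2],o['tcp_rot'][1])),o['q'])
c=cap('wrist','w8.png');W=cloud(c);np.savez('w8.npz',W=W,pix=c['pixels'])
Q=W.reshape(-1,3);Q=Q[~np.isnan(Q).any(1)]
S=box(Q,330,440,-320,-120,10,26);rect(S,'rod')
E
```

```text
t 19.93 eef [ 387.7 -215.3  115.1] tray TCP [-235.8  -38.   115.1] yaw pitch roll [11.28 -0.04 -0.04] B [-72.   -5.4 100. ] w 45.8 F [ 0.3 -0.1  0.5] M [-0.04 -0.1  -0.  ]
96.92934168162641 [-5.59411045e-01  1.34426305e-01  2.28378805e+00 -7.48285447e-05
  7.22331255e-01 -6.80294757e-01]
rod 3217 c [ 379.9 -205.8] s [ 52.3 124. ] a 6.74 z [14.5 19.  21.4]
```

View pics/w8.png

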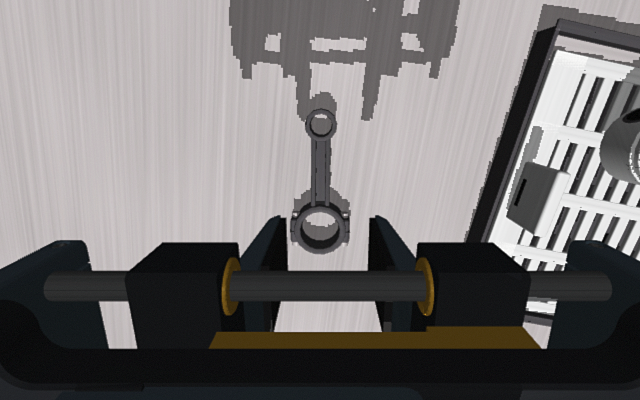

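The rod shows clearly between the fingers: big end at (320,232), small end at (320,123). I'll refine its pose.

```bash
python3 - <<'E'
from fit import *
Q=np.load('w8.npz')['W'].reshape(-1,3);Q=Q[~np.isnan(Q).any(1)]
S=box(Q,330,440,-320,-120,10,26)
a=np.radians(96.7);d=np.array([np.cos(a),np.sin(a)]);n=np.array([-d[1],d[0]])
p=S[:,:2]@d;m=S[:,:2]@n
print('ends',np.percentile(p,[.05,.5,99.5,99.95]))
p0=np.percentile(p,.2)+23   # big end centre
for s in range(15,100,8):
    k=(p-p0>=s)&(p-p0<s+8);v=m[k]
    if k.sum()>5: print(s,k.sum(),np.round(np.percentile(v,[1,50,99]),1),(np.percentile(v,1)+np.percentile(v,99))/2)
k=(p-p0>25)&(p-p0<72)
cm=(np.percentile(m[k],1)+np.percentile(m[k],99))/2
for s in (0,30,40): print(s,d*(p0+s)+n*cm)
E
```

```text
ends [-310.46507845 -309.50248526 -187.4703476  -186.6839258 ]
15 297 [-368.5 -353.8 -339.1] -353.8148810170189
23 169 [-361.5 -353.8 -346.1] -353.803802136444
31 171 [-361.5 -353.8 -346.2] -353.8118745237599
39 174 [-361.4 -353.8 -346.2] -353.81919660341316
47 185 [-361.4 -353.8 -346.3] -353.8418535483031
55 174 [-361.5 -353.8 -346.4] -353.94614006609675
63 197 [-362.1 -354.6 -346.5] -354.2736180694204
71 190 [-362.  -353.9 -346.5] -354.27995478935895
79 151 [-366.7 -352.9 -342.4] -354.52249838776083
87 109 [-366.7 -346.8 -342. ] -354.3393377070331
95 128 [-364.2 -354.3 -344.4] -354.32397414682873
0 [ 385.20917345 -243.90723815]
30 [ 381.70905134 -214.11211866]
40 [ 380.54234397 -204.18041217]
```

Request:
arm_command(
  deltas="0 -0.0076 0.0155 -0.03 0 0 0;0 0 0 -0.03 0 0 0;0 0 0 -0.03 0 0 0;0 0 0 -0.0185 0 0 0;0 0 0 0 0 0 0",
  newtons=45,
)

```text
time: 20.6
eef_pos: [380.0, -199.0, 5.6]
tcp_rot: [-0.001, 0.662, 0.749, -0.0]
ft_force: [0.4, 0.0, 0.1]
gripper_width: 45.6
```

Request:
arm_command(
  deltas="0 0 0 0 0 0 0",
)

```text
time: 20.72
eef_pos: [380.4, -199.6, 6.9]
tcp_rot: [0.001, 0.663, 0.749, 0.0]
ft_force: [0.6, -0.2, 0.2]
gripper_width: 45.4
```

Request:
arm_command(
  deltas="0 0 0 -0.003 0 0 0;-1 0 0 0 0 0 0;-1 0 0 0 0 0 0;-1 0 0 0 0 0 0;-1 0 0 0 0 0 0",
)

```text
time: 21.35
eef_pos: [379.4, -199.4, 3.3]
tcp_rot: [0.0, 0.663, 0.749, -0.0]
ft_force: [-0.8, -0.3, 3.4]
gripper_width: 15.6
```

Request:
arm_command(
  deltas="-1 0 0 0 0 0 0;-1 0 0 0 0 0 0;-1 0 0 0 0 0 0",
)

```text
time: 21.72
eef_pos: [379.4, -199.4, 3.2]
tcp_rot: [0.0, 0.663, 0.749, -0.0]
ft_force: [-0.9, 1.2, 4.5]
gripper_width: 15.9
```

```bash
python3 - <<'E'
from st import *
o,T,Pm,tc=state()
E
```

```text
t 21.73 eef [ 379.4 -199.4    3.2] tray TCP [-245.3  -22.9    3.2] yaw pitch roll [ 1.134e+01 -1.000e-02 -2.000e-02] B [-81.5   9.9 -11.9] w 15.9 F [-0.9  1.2  4.5] M [-0.03  0.09  0.11]
```

Request:
arm_command(
  deltas="-1 0 0 0.02 0 0 0;-1 0 0 0.05 0 0 0;-1 0.02 -0.0046 0.05 0 0 -10.2;-1 0.025 -0.0052 0 0 0 -10.2;-1 0.025 -0.0052 0 0 0 -10.2",
)

```text
time: 22.35
eef_pos: [450.1, -214.5, 123.8]
tcp_rot: [0.001, 0.838, 0.545, 0.0]
ft_force: [-0.2, -0.4, -2.2]
gripper_width: 15.6
```

Request:
arm_command(
  deltas="-1 0.03 -0.006 0 0 0 -10.2;-1 0.03 -0.006 0 0 0 -10.2;-1 0.03 -0.006 0 0 0 -10.2;-1 0.03 -0.006 0 0 0 -10.2;-1 0.03 -0.006 0 0 0 -10.2",
)

```text
time: 22.98
eef_pos: [599.9, -244.3, 122.5]
tcp_rot: [-0.0, 0.991, 0.131, -0.0]
ft_force: [0.1, 0.9, -3.0]
gripper_width: 15.4
```

Request:
arm_command(
  deltas="-1 0.0275 -0.0066 0 0 0 -10.2;-1 0 0 0 0 0 -9.5;-1 0 0 0 0 0 0;-1 0 0 0 0 0 0",
)

```text
time: 23.48
eef_pos: [626.3, -250.8, 122.8]
tcp_rot: [-0.0, 0.999, -0.036, -0.0]
ft_force: [-0.2, 0.2, -2.6]
gripper_width: 15.9
```

```bash
python3 - <<'E'
from st import *
o,T,Pm,tc=state();print('toolx',np.degrees(2*np.arctan2(o['tcp_rot'][2],o['tcp_rot'][1])),o['q'])
c=cap('wrist','w9.png');W=cloud(c);np.savez('w9.npz',W=W,pix=c['pixels'])
M=T.as_matrix();L=(W-o['eef_pos'])@M
Q=L.reshape(-1,3);Q=Q[~np.isnan(Q).any(1)]
S=box(Q,-80,90,-32,32,-22,5)
p=S[:,0]
print('x ext',np.percentile(p,[.1,1,99,99.9]),len(S))
for s in range(-80,90,8):
    k=(p>=s)&(p<s+8)
    if k.sum()>10: print(s,k.sum(),np.round(np.percentile(S[k,1],[1,50,99]),1),np.round(np.percentile(S[k,2],[5,50]),1))
E
```

```text
t 23.48 eef [ 626.3 -250.8  122.8] tray TCP [  4.8 -55.4 122.8] yaw pitch roll [-8.976e+01  1.000e-02 -5.000e-02] B [   5.5 -222.4  107.6] w 15.9 F [-0.2  0.2 -2.6] M [ 0.01 -0.07  0.04]
toolx -4.106447746513434 [-4.15378715e-01  4.51960043e-01  1.82187565e+00 -8.27801653e-05
  8.68609558e-01  1.22714214e+00]
x ext [-32.49100449 -30.13898134  55.05509444  55.54631478] 4637
-32 266 [-9.   0.2  8.8] [-18.3 -17.5]
-16 106 [-7.8 -0.4  7.6] [-15.2 -11.8]
-8 432 [-8.1  0.2  7.8] [-18.8 -13.9]
0 455 [-8.1 -0.4  7.8] [-17.1 -13.9]
8 593 [-11.2  -0.4  11. ] [-18. -13.]
16 799 [-17.    0.1  16.6] [-20.1 -13.8]
24 417 [-7.9 -0.4  7.6] [-17.8 -14.9]
32 681 [-11.6   0.1  11.2] [-18.4 -16.6]
40 311 [-12.5   8.2  12.5] [-18.6 -17.5]
48 571 [-10.5   0.1  10.5] [-18.4 -17.2]
```

View pics/w9.png

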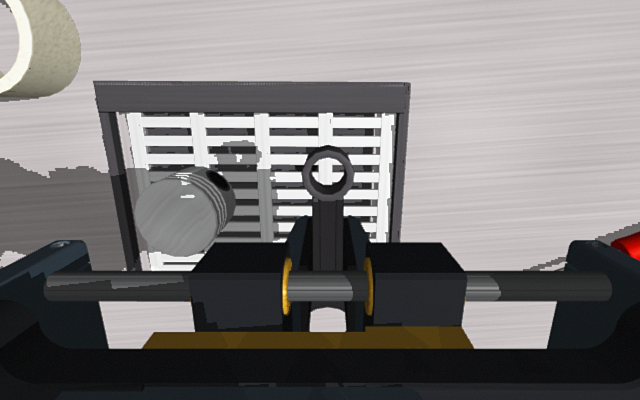

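The rod is level, its small end at (328,172) pointing to the tray's back wall and its big end towards the grip. The piston is standing at (185,215). I'll lower the rod.

Request:
arm_command(
  deltas="-1 0.0017 -0.0002 -0.03 0 0 -0.2;-1 0 0 -0.03 0 0 0;-1 0 0 -0.025 0 0 0;-1 0 0 -0.012 0 0 0;-1 0 0 0 0 0 0",
)

```text
time: 24.15
eef_pos: [628.2, -251.1, 25.6]
tcp_rot: [-0.0, 0.999, -0.039, -0.001]
ft_force: [-0.3, 0.5, -2.1]
gripper_width: 15.5
```

Request:
arm_command(
  deltas="-1 0 0 0 0 0 0",
)

```text
time: 24.28
eef_pos: [629.1, -251.4, 27.1]
tcp_rot: [0.0, 0.999, -0.039, 0.001]
ft_force: [0.0, -0.4, -1.8]
gripper_width: 15.5
```

```bash
python3 -c "
from st import *
state()"
```

```text
t 24.27 eef [ 629.1 -251.4   27.1] tray TCP [  7.7 -55.8  27.1] yaw pitch roll [-9.015e+01 -3.000e-02  6.000e-02] B [   7.2 -222.8   12. ] w 15.5 F [ 0.  -0.4 -1.8] M [-0.   -0.06  0.04]
```

Request:
arm_command(
  deltas="-1 -0.0010 0.0003 -0.002 0 0 0.1;-1 0 0 -0.0015 0 0 0;-1 0 0 0 0 0 0;-1 0 0 0 0 0 0",
)

```text
time: 24.78
eef_pos: [627.6, -250.9, 22.7]
tcp_rot: [0.0, 0.999, -0.039, -0.0]
ft_force: [0.0, -1.7, -2.4]
gripper_width: 15.7
```

```bash
python3 -c "
from st import *
state()"
```

```text
t 24.77 eef [ 627.6 -250.9   22.7] tray TCP [  6.1 -55.4  22.7] yaw pitch roll [-90.07  -0.    -0.  ] B [   5.9 -222.4    7.5] w 15.7 F [ 0.  -1.7 -2.4] M [ 0.08 -0.01  0.05]
```

Request:
arm_command(
  deltas="-1 0 0 -0.0006 0 0 0;-1 0 0 -0.0004 0 0 0;-1 0 0 0 0 0 0",
)

```text
time: 25.15
eef_pos: [627.6, -250.9, 22.3]
tcp_rot: [-0.0, 0.999, -0.039, -0.0]
ft_force: [-3.2, 1.7, 7.6]
gripper_width: 15.6
```

```bash
python3 -c "
from st import *
state()"
```

```text
t 25.15 eef [ 627.6 -250.9   22.3] tray TCP [  6.1 -55.4  22.3] yaw pitch roll [-9.006e+01  0.000e+00 -1.000e-02] B [   5.9 -222.4    7.1] w 15.6 F [-3.2  1.7  7.6] M [0.28 0.64 0.01]
```

Request:
arm_command(
  deltas="-0.3 0 0 0 0 0 0;-0.2 0 0 0 0 0 0;-0.2 0 0 0 0 0 0",
)

```text
time: 25.52
eef_pos: [627.6, -250.9, 21.6]
tcp_rot: [0.0, 0.999, -0.039, -0.0]
ft_force: [0.1, -0.9, 0.4]
gripper_width: 36.6
```

Request:
arm_command(
  deltas="-0.2 0 0 0.03 0 0 0;-0.2 0 0 0.06 0 0 0;0 -0.02 0.05 0.04 0 0 9;0 -0.02 0.055 0 0 0 10;0 -0.025 0.055 0 0 0 10",
)

```text
time: 26.15
eef_pos: [563.5, -93.0, 149.6]
tcp_rot: [0.0, 0.977, 0.215, 0.001]
ft_force: [1.1, -0.0, -0.6]
gripper_width: 45.7
```

Request:
arm_command(
  deltas="0 -0.025 0.055 0 0 0 10;0 -0.025 0.055 0 0 0 10;0 -0.025 0.055 0 0 0 10;0 -0.025 0.055 0 0 0 10;0 -0.025 0.055 0 0 0 10",
)

```text
time: 26.78
eef_pos: [438.0, 182.3, 149.2]
tcp_rot: [0.0, 0.794, 0.608, 0.0]
ft_force: [2.0, 0.4, 0.0]
gripper_width: 45.6
```

Request:
arm_command(
  deltas="0 -0.025 0.035 0 0 0 9;0 -0.01 0 0 0 0 2;0 0 0 0 0 0 0;0 0 0 0 0 0 0",
)

```text
time: 27.28
eef_pos: [404.6, 215.1, 149.0]
tcp_rot: [0.0, 0.735, 0.678, 0.0]
ft_force: [-1.0, -0.3, 0.1]
gripper_width: 45.9
```

```bash
python3 - <<'E'
from st import *
o,T,Pm,tc=state();print('toolx',np.degrees(2*np.arctan2(o['tcp_rot'][2],o['tcp_rot'][1])))
c=cap('wrist','w10.png');W=cloud(c);np.savez('w10.npz',W=W,pix=c['pixels'])
Q=W.reshape(-1,3);Q=Q[~np.isnan(Q).any(1)]
rect(box(Q,370,440,210,280,44,56),'pin')
E
```

```text
t 27.27 eef [404.6 215.1 149. ] tray TCP [-251.6  392.4  149. ] yaw pitch roll [-0.21 -0.02 -0.  ] B [-84.6 391.7 133.9] w 45.9 F [-1.  -0.3  0.1] M [-0.05 -0.07 -0.  ]
toolx 85.4373114711908
pin 271 c [399.1 242.4] s [17.3 17.2] a 67.16 z [48.2 50.8 51.7]
```

Request:
arm_command(
  deltas="0 -0.0053 0.0271 -0.03 0 0 0.2;0 0 0 -0.03 0 0 0;0 0 0 -0.03 0 0 0;0 0 0 -0.03 0 0 0;0 0 0 -0.018 0 0 0",
  newtons=20,
)

```text
time: 27.95
eef_pos: [398.8, 242.0, 9.5]
tcp_rot: [-0.0, 0.733, 0.68, -0.001]
ft_force: [0.1, -0.5, -0.3]
gripper_width: 45.3
```

Request:
arm_command(
  deltas="0 0 0 0 0 0 0;-0.5 0 0 0 0 0 0;-1 0 0 0 0 0 0;-1 0 0 0 0 0 0;-1 0 0 0 0 0 0",
)

```text
time: 28.58
eef_pos: [399.0, 243.0, 11.4]
tcp_rot: [0.0, 0.733, 0.681, 0.0]
ft_force: [-0.6, -1.0, 7.3]
gripper_width: 17.6
```

Request:
arm_command(
  deltas="-1 0 0 0 0 0 0;-1 0 0 0 0 0 0;-1 0 0 0 0 0 0",
)

```text
time: 28.95
eef_pos: [399.0, 243.1, 11.4]
tcp_rot: [0.0, 0.733, 0.681, 0.0]
ft_force: [-0.7, -1.0, 8.4]
gripper_width: 17.2
```

```bash
python3 -c "
from st import *
state()"
```

```text
t 28.95 eef [399.  243.1  11.4] tray TCP [-259.3  419.8   11.4] yaw pitch roll [ 0.14 -0.05  0.02] B [-92.3 420.2  -3.6] w 17.2 F [-0.7 -1.   8.4] M [-0.25  0.02 -0.  ]
```

Request:
arm_command(
  deltas="-1 0 0 0.02 0 0 0;-1 0 0 0.05 0 0 0;-1 0.02 -0.04 0.035 0 0 0;-1 0.03 -0.058 0 0 0 0;-1 0.03 -0.058 0 0 0 0",
)

```text
time: 29.58
eef_pos: [477.0, 90.3, 116.8]
tcp_rot: [0.001, 0.732, 0.681, 0.001]
ft_force: [0.9, -0.1, -0.6]
gripper_width: 17.6
```

Request:
arm_command(
  deltas="-1 0.03 -0.058 0 0 0 0;-1 0.03 -0.058 0 0 0 0;-1 0.03 -0.058 0 0 0 0;-1 0.03 -0.058 0 0 0 0;-1 0.0267 -0.05 0 0 0 0",
)

```text
time: 30.2
eef_pos: [618.1, -182.4, 116.0]
tcp_rot: [0.0, 0.733, 0.68, -0.0]
ft_force: [-0.2, -0.1, 0.1]
gripper_width: 17.5
```

Request:
arm_command(
  deltas="-1 0 0 0 0 0 0;-1 0 0 0 0 0 0",
)

```text
time: 30.45
eef_pos: [616.9, -179.9, 115.5]
tcp_rot: [-0.0, 0.733, 0.68, -0.0]
ft_force: [0.7, -0.4, -0.5]
gripper_width: 17.5
```

```bash
python3 - <<'E'
from st import *
o,T,Pm,tc=state()
c=cap('wrist','w11.png');W=cloud(c);np.savez('w11.npz',W=W,pix=c['pixels'])
a=np.radians(yaw);R=np.array([[np.cos(a),np.sin(a)],[-np.sin(a),np.cos(a)]])
Q=W.reshape(-1,3).copy();Q=Q[~np.isnan(Q).any(1)];Q[:,:2]=(Q[:,:2]-C0)@R.T
S=box(Q,-50,50,10,100,64,80);rect(S,'piston top')
h=cv2.convexHull(S[:,:2].astype(np.float32))[:,0]
print(cv2.minEnclosingCircle(h))
S=box(Q,-90,-60,-40,40,55,70);rect(S,'tab')
L=(W-o['eef_pos'])@T.as_matrix();L=L.reshape(-1,3);L=L[~np.isnan(L).any(1)]
for z0,z1 in((-40,-20),(-20,-5),(-5,12)):
  S=box(L,-5,40,-9.5,9.5,z0,z1);print('pin tool x',z0,len(S),np.round(np.percentile(S[:,0],[50,90,99]),1) if len(S) else 0)
E
```

```text
t 30.45 eef [ 616.9 -179.9  115.5] tray TCP [ -9.9  14.6 115.5] yaw pitch roll [0.11 0.05 0.01] B [157.1  14.9 100.2] w 17.5 F [ 0.7 -0.4 -0.5] M [ 0.01 -0.09 -0.01]
piston top 6233 c [ 0.4 54.6] s [59.2 58.9] a 89.13 z [69.3 71.5 72.7]
((0.3262367844581604, 54.484249114990234), 30.027355194091797)
tab 684 c [-78.    6.8] s [10.3 36. ] a 0.65 z [58.5 61.5 62.5]
pin tool x -40 926 [ 7.  11.2 16.5]
pin tool x -20 509 [ 7.2 12.7 16.5]
pin tool x -5 281 [ 7.   8.1 16.1]
```

View pics/w11.png

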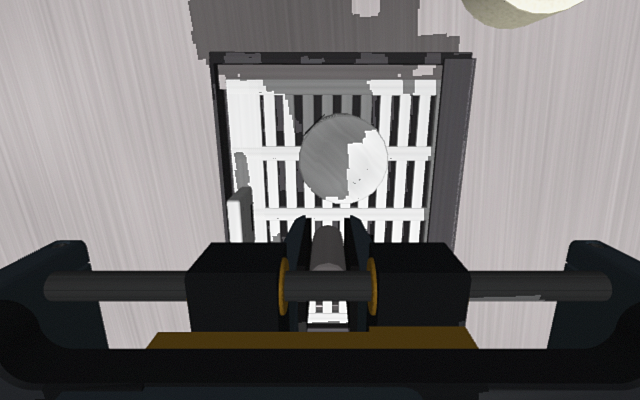

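The piston stands at tray (0.4, 54.5), which is the middle of the left half. The pin at (328,250) is still 10–15 mm short of its spot, so I'll correct that before lowering.

Request:
arm_command(
  deltas="-1 0.009 -0.015 -0.02 0 0 0;-1 0 0 -0.03 0 0 0;-1 0 0 -0.02 0 0 0;-1 0 0 -0.01 0 0 0;-1 0 0 0 0 0 0",
)

```text
time: 31.12
eef_pos: [626.3, -194.8, 35.7]
tcp_rot: [-0.0, 0.732, 0.681, -0.0]
ft_force: [0.5, -0.6, 0.1]
gripper_width: 17.6
```

Request:
arm_command(
  deltas="-1 0 0 -0.001 0 0 0;-1 0 0 0 0 0 0",
)

```text
time: 31.38
eef_pos: [627.0, -195.4, 35.6]
tcp_rot: [0.001, 0.733, 0.681, 0.0]
ft_force: [0.5, 0.5, -1.5]
gripper_width: 17.8
```

```bash
python3 -c "
from st import *
state()"
```

```text
t 31.38 eef [ 627.  -195.4   35.6] tray TCP [ 1.3 -0.1 35.6] yaw pitch roll [ 0.14 -0.06 -0.03] B [168.3   0.3  20.6] w 17.8 F [ 0.5  0.5 -1.5] M [-0.06 -0.1  -0.  ]
```

Request:
arm_command(
  deltas="-1 -0.001 0.0004 -0.002 0 0 0;-1 0 0 -0.0015 0 0 0;-1 0 0 0 0 0 0;-1 0 0 0 0 0 0",
)

```text
time: 31.88
eef_pos: [625.6, -194.9, 31.4]
tcp_rot: [0.0, 0.733, 0.681, -0.0]
ft_force: [-0.5, -0.2, -1.2]
gripper_width: 17.9
```

```bash
python3 -c "
from st import *
state()"
```

```text
t 31.88 eef [ 625.6 -194.9   31.4] tray TCP [-0.2  0.3 31.4] yaw pitch roll [ 0.13  0.   -0.01] B [166.8   0.7  16.2] w 17.9 F [-0.5 -0.2 -1.2] M [-0.02 -0.09  0.03]
```

Request:
arm_command(
  deltas="-1 0 0 -0.0006 0 0 0;-1 0 0 -0.0005 0 0 0;-1 0 0 0 0 0 0",
)

```text
time: 32.25
eef_pos: [625.6, -194.9, 30.5]
tcp_rot: [0.0, 0.733, 0.681, -0.0]
ft_force: [-2.1, -0.2, 3.1]
gripper_width: 17.7
```

Request:
arm_command(
  deltas="-0.4 0 0 0 0 0 0;-0.1 0 0 0 0 0 0;0 0 0 0 0 0 0;0 0 0 0 0 0 0",
)

```text
time: 32.75
eef_pos: [625.6, -194.9, 30.3]
tcp_rot: [0.0, 0.733, 0.681, -0.0]
ft_force: [-0.2, -0.4, 0.3]
gripper_width: 45.4
```

Request:
arm_command(
  deltas="0 0 0 0.03 0 0 0;0 0 0 0.05 0 0 0;0 0 0 0.06 0 0 0;0 0 -0.06 0.06 0 0 0;0 0 -0.06 0.06 0 0 0",
)

```text
time: 33.38
eef_pos: [625.5, -284.0, 260.7]
tcp_rot: [0.0, 0.732, 0.681, 0.0]
ft_force: [0.5, -0.9, 0.3]
gripper_width: 45.8
```

Request:
arm_command(
  deltas="0 0 -0.06 0.02 0 0 0;0 0 -0.02 0 0 0 0;0 0 0 0 0 0 0;0 0 0 0 0 0 0",
)

```text
time: 33.88
eef_pos: [625.2, -361.2, 277.3]
tcp_rot: [-0.001, 0.732, 0.681, -0.0]
ft_force: [-0.3, 0.6, 0.5]
gripper_width: 45.3
```

```bash
python3 - <<'E'
from st import *
o,T,Pm,tc=state()
c=cap('wrist','w12.png');W=cloud(c);np.savez('w12.npz',W=W,pix=c['pixels'])
a=np.radians(yaw);R=np.array([[np.cos(a),np.sin(a)],[-np.sin(a),np.cos(a)]])
Q=W.reshape(-1,3).copy();Q=Q[~np.isnan(Q).any(1)];Q[:,:2]=(Q[:,:2]-C0)@R.T
rect(box(Q,-50,50,10,100,64,80),'piston top')
rect(box(Q,-30,30,-20,20,60,78),'pin top')
rect(box(Q,-90,-60,-40,40,55,70),'tab')
rect(box(Q,-75,75,-95,-22,28,50),'rod')
rect(box(Q,-92,70,-112,112,17,22),'plate')
S=box(Q,-75,75,-95,-22,28,50)
for s in range(-72,75,12):
    k=(S[:,0]>=s)&(S[:,0]<s+12)
    if k.sum()>10: print(s,k.sum(),np.round(np.percentile(S[k,1],[1,99]),1),np.round(np.percentile(S[k,1],[1,99]).mean(),1))
for x in(-84,0,60):
  for y in (-100,-20,20,100):
    k=(abs(Q[:,0]-x)<5)&(abs(Q[:,1]-y)<5)&(Q[:,2]>16)&(Q[:,2]<24);print(x,y,np.round(np.median(Q[k,2]),1) if k.sum()>5 else None,end=' | ')
E
```

```text
t 33.88 eef [ 625.2 -361.2  277.3] tray TCP [  12.1 -165.6  277.3] yaw pitch roll [0.16 0.09 0.05] B [ 179.1 -165.1  261.8] w 45.3 F [-0.3  0.6  0.5] M [-0.   -0.12 -0.01]Traceback (most recent call last):
  File "<stdin>", line 6, in <module>
  File "fit.py", line 11, in rect
    print(nm,len(Q),'c',np.round(c,1),'s',np.round(s,1),'a',round(a,2),'z',np.round(np.percentile(Q[:,2],[10,50,90]),1))
                                                                                    ~~~~~~~~~~~~~^^^^^^^^^^^^^^^^^^^
    return _quantile_unchecked(
        a, q, axis, out, overwrite_input, method, keepdims, weights)
    return _ureduce(a,
                    func=_quantile_ureduce_func,
    ...<5 lines>...
                    overwrite_input=overwrite_input,
                    method=method)
    r = func(a, **kwargs)
    result = _quantile(arr,
                       quantiles=q,
    ...<2 lines>...
                       out=out,
                       weights=wgt)
    slices_having_nans = np.isnan(arr[-1, ...])
                                  ~~~^^^^^^^^^
IndexError: index -1 is out of bounds for axis 0 with size 0
```

View pics/w12.png

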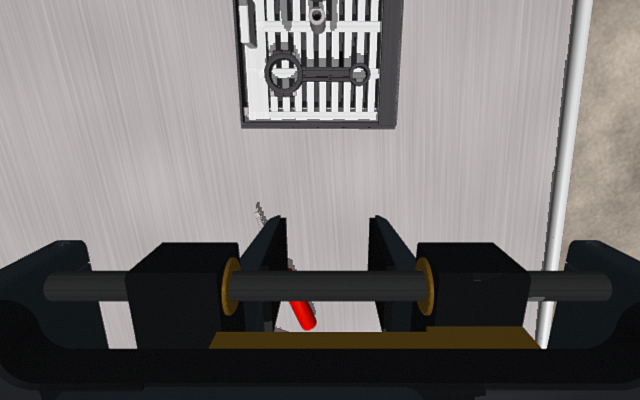

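Pin (317,15) and rod (284–360,72) are placed. The piston is out of view, so I'll move north and redo the numbers.

Request:
arm_command(
  deltas="0 0 0.05 0 0 0 0;0 0 0.04 0 0 0 0;0 0 0 0 0 0 0;0 0 0 0 0 0 0",
)

```text
time: 34.42
eef_pos: [625.7, -271.9, 278.4]
tcp_rot: [0.0, 0.732, 0.681, -0.0]
ft_force: [-0.1, -0.3, 0.0]
gripper_width: 45.4
```

```bash
python3 - <<'E'
from st import *
o,T,Pm,tc=state()
c=cap('wrist','w13.png');W=cloud(c)
a=np.radians(yaw);R=np.array([[np.cos(a),np.sin(a)],[-np.sin(a),np.cos(a)]])
W[240:]=np.nan
Q=W.reshape(-1,3).copy();Q=Q[~np.isnan(Q).any(1)];Q[:,:2]=(Q[:,:2]-C0)@R.T
def rr(b,n):
    S=box(Q,*b)
    if len(S)>5: rect(S,n)
    else: print(n,len(S))
rr((-50,50,10,100,64,80),'piston top')
rr((-30,30,-20,20,60,78),'pin top')
rr((-90,-60,-40,40,55,70),'tab')
rr((-75,75,-95,-22,28,50),'rod')
rr((-94,73,-113,113,17,22),'plate')
S=box(Q,-75,75,-95,-22,28,50)
for s in range(-72,75,12):
    k=(S[:,0]>=s)&(S[:,0]<s+12)
    if k.sum()>10: print(s,k.sum(),np.round(np.percentile(S[k,1],[1,99]),1),np.round(np.percentile(S[k,1],[1,99]).mean(),1))
for x in(-84,0,60):
  for y in (-100,-20,20,100):
    k=(abs(Q[:,0]-x)<6)&(abs(Q[:,1]-y)<6)&(Q[:,2]>16)&(Q[:,2]<24);print(x,y,np.round(np.median(Q[k,2]),1) if k.sum()>5 else None,end=' | ')
k=cap('scene','k13.png');s=cap('side','s13.png')
x=cv2.resize(s['pixels'][150:250,270:430],(400,250));d=cv2.resize(k['pixels'][160:260,190:350],(400,250))
cv2.imwrite('pics/v13.png',np.vstack([cv2.resize(c['pixels'][:240,120:520],(800,350)),np.hstack([x,d])])[:,:,::-1])
E
```

```text
t 34.42 eef [ 625.7 -271.9  278.4] tray TCP [  5.8 -76.5 278.4] yaw pitch roll [ 0.2   0.01 -0.01] B [172.8 -75.9 263.2] w 45.4 F [-0.1 -0.3  0. ] M [ 0.01 -0.12  0.01]
piston top 2635 c [ 0.5 54.3] s [58.5 59. ] a 1.68 z [69.2 71.4 72.9]
pin top 140 c [ 0.4 -0.9] s [16.8 17.3] a 0.31 z [68.7 69.9 71. ]
tab 427 c [-77.6  -0.6] s [48.7 10.1] a 89.74 z [59.8 61.6 62.7]
rod 1568 c [  0.9 -54.4] s [ 57. 151.] a 87.0 z [33.1 38.  40.5]
plate 13894 c [-10.5   0. ] s [224.9 166.6] a 89.93 z [18.7 19.9 21. ]
-72 27 [-62.6 -44.7] -53.7
-60 246 [-79.7 -29.7] -54.7
-48 171 [-79.9 -29. ] -54.5
-36 192 [-79.8 -29.1] -54.4
-24 153 [-68.  -40.9] -54.5
-12 122 [-61.9 -47.1] -54.5
0 130 [-63.2 -47.1] -55.2
12 136 [-63.2 -47.2] -55.2
24 130 [-62.9 -47.1] -55.0
36 117 [-66.3 -43. ] -54.7
48 109 [-67.6 -42.5] -55.0
60 14 [-61.  -48.9] -55.0
72 13 [-84.6 -29.9] -57.3
-84 -100 20.2 | -84 -20 None | -84 20 None | -84 100 19.9 | 0 -100 19.9 | 0 -20 19.8 | 0 20 20.0 | 0 100 20.2 | 60 -100 19.8 | 60 -20 19.9 | 60 20 20.1 | 60 100 20.3 |
```

View pics/v13.png

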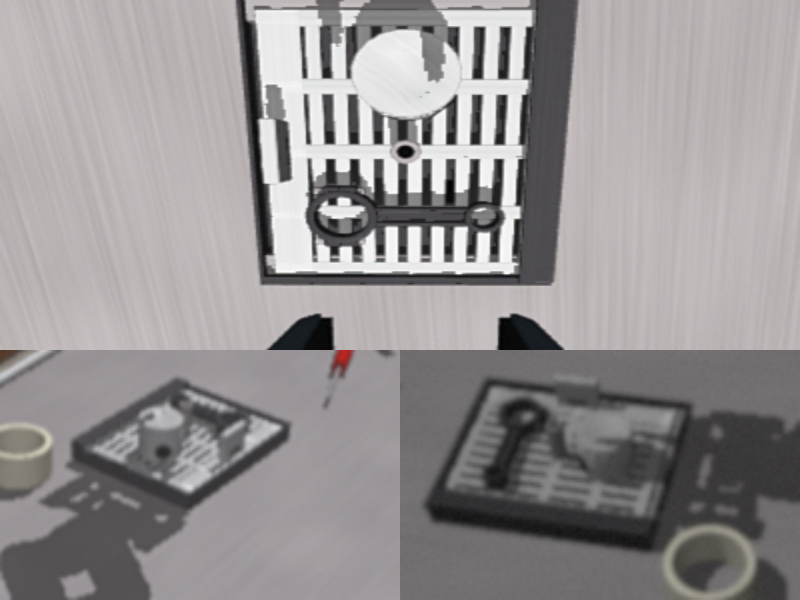

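The top view shows the piston at (405,70), the pin at (405,152) and the rod at (405,215) with its big end on the grip side, all in one row. The plate is flat and level.

```bash
python3 -c "
from plant import r
print(r.sign_off())"
```

```text
the job is handed in; nothing more can be done
None
```

The job is done and handed in at about 34.5 s, with no drops and nothing left in contact with the robot. I tucked the plate's back edge under the tray's lip and lowered it flat. Then I set down the piston, the rod and the pin, in that order.

**Plate:** it lies level, with its top at 19.8–20.3 mm all over. That includes about 1 mm of camera bias; the expected height is 19 mm. The tab is at x -77.6, y -0.6 in the tray's frame, so the plate is home.

**Parts, in the tray's frame:** each part is within about 1 mm of its target.

| Part | Target x, y (mm) | Measured x, y (mm) |
|---|---|---|
| Piston | 0, +55 | 0.5, 54.3 |
| Gudgeon pin | 0, 0 | 0.4, -0.9 |
| Rod, middle of its length | 0, -55 | about 0, -54.8 |

The rod lies along x with its big end towards the grip.

**Where checks disagreed or are missing:**
- **Tray north wall:** its depth readings were smeared by about 8 mm. I took the tray's y from the south wall and the ledges instead.
- **Rod position in the grip:** two estimates of where the fingers held the rod differed by about 2 mm. I used a value between them, and the final view agrees with it.
- **Tin, tape and screwdriver:** I never touched them. The tape and screwdriver were in later pictures, but I did not re-measure any of the three.

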